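# Half-time football treats

## Robot

A 6-joint arm with a two-finger parallel gripper is mounted at the origin on the work surface. World frame = base frame: x ahead of the robot, y to its left, z up, the work surface at z = 0. Lengths are in m, angles in rad, forces in N, time in s.
With the tool pointing down it reaches from about 0.3 to 0.825 m from the base axis. Payload 5.4 kg.
Tool frame: the origin (TCP) lies at the very end of the fingers, on their centre line; the grasp point (between the pads) lies 19 mm behind it; z points along the fingers, y is the line along which they close (so a half turn about z gives the same grasp; the last joint's range is limited). The gripper opens to 92 mm and grips with 3 to 60 N. Pads are 20 mm wide; open, the fingers measure 128 mm over their backs; the gripper's body (75 mm by 189 mm) begins 69 mm behind the grasp point.
Start: joints at [-1.4, 0.158, 1.597, -0, 1.386, -0.21], TCP at [0.214, -0.534, 0.215] pointing down, gripper open.
Joint ranges: [-2.91, 2.91], [-0.94, 2.29], [0.18, 2.7], [-1.29, 4.43], [0.17, 2.64], [-3, 3]. Speed limits (rad/s): [2.57, 2.57, 3.14, 3.14, 3.14, 3.14].

## Interface

Orientations are given as a 3x3 rotation matrix whose columns are the frame's x, y, z axes.
In Python, from station import robot gives the robot as it stands.
- The arm moves only by the tool drive_tool, never from a script. Its arguments are lists of equal length, an entry for each row: "gripper": the opening, from 0 (shut) to 1 (fully open); "offset": the shift along the tool's x, y, z in m, a list of three; "spin": the turn about the tool's z in degrees. In form: {"gripper": [gripper, ...], "offset": [[dx, dy, dz], ...], "spin": [spin, ...]}. A call has 1 to 12 rows; each row shifts and turns the commanded pose from where the row before left it, along the tool's axes as they then stand; what a row does not reach is not made up. A row lasts 1/10 s, in which the tool goes at most 50 mm and 8.59 degrees, less where a joint would pass 70% of its speed; a pose out of reach is approached as far as the arm can. A call with a gripper value outside its range is refused whole. The fingers move at their own pace and stop on an object; "grip_force" is the grip in N (left out, the last holds). Time passes only in rows, so rows that do not move let the fingers close. It gives the time, the measured TCP pose, the force, the opening and the grip force at its end, in the units of the state.
- robot.get_obs(): the state, without advancing time (a new reading comes with each control period).
- robot.read_camera(name): name is "scene" or "top"; returns a dict with "pixels" (384x512x3 uint8, blue, green, red), "mtx" (3x3 intrinsics, pixels), "rvec" (rotation vector, rad) and "tvec" (3), from world to camera coordinates, as OpenCV has them. Camera axes: x right, y down, z forward; pixel columns grow to the right and rows downward; lengths in m; the calibration is good to about 2 mm. A picture is of the moment at which its call begins. There is no depth.
- robot.job_done(): hands the job in; it is judged then, once.
The state is a dict: "time": time; "qpos": joint angles; "qvel": joint speeds; "tau": joint torques, N m; "tool_pos": TCP position; "ee_rot": TCP orientation; "ft_force": force on the tool from outside, world axes, zero at the start; "torque": the same for the moment, N m; "width": finger opening in m; "gripper_force": force on a finger pad.
Only numpy, scipy, OpenCV 4.12 (cv2) and the standard library are available. Lean on these libraries where they do the work, as an engineer would, in place of code of your own. Each camera call takes 0.05 s, during which the arm holds its last target. There are 200 camera calls.

## Task

Open the football mould by lifting off its clear top half and laying it down on the counter clear of the mould, then take every candy football out of the mould and lay it in the tray compartment lined in its own colour. When all of them are served, put the top half back on the empty mould so that it sits fully down, and last press the counter bell's plunger all the way down to call everyone; leave the other things on the counter where they are.

Things in the scene. Friction and masses are not known exactly. Their poses are not given: they have to be found in the camera images.
- mould: lower half of the two-part mould, white plastic, fixed. Origin: centre of its underside. Flange 184 (x) x 224 (y) x 6 mm; on it a block 158 (x) x 198 (y), its flat top 24 mm above the counter, with six football-shaped hollows 11 mm deep, long axes along x, centred at x = -39.5, 39.5 and y = -66, 0, 66 mm; some are empty
- mould_top: clear top half, on the mould at the start: shell open below, outside 174 (x) x 214 (y) x 50 mm tall, blue edge. Origin: centre of its lower rim. Closed, its 4 mm walls pass round the block (4 mm play each side), the rim stands on the flange (6 mm up), axes agree; lift 50 mm to clear the footballs. Blue bar grip on top: 56 (x) x 14 (y) mm, 50 to 78 mm above the rim. 0.35 kg
- tray: shallow pale wooden tray, loose, 0.9 kg, 164 (x) x 202 (y) mm. Origin: centre of its underside. Six compartments, two along x, three along y, 76 (x) x 62 (y) mm inside, 4 mm walls; floor 6 mm and wall tops 13 mm above the counter; each floor is lined with paper in one colour, a tab of that colour on its wall. The counter between tray and mould, on the robot's side of the bell, is clear
- ball_red: solid candy football, red with white laces and stripes; 62 mm long along its own x, 36 mm across, eight slightly flat sides, about 55 g. Origin: its centre. In the mould that is 31 mm above the counter, 7 mm above the mould's top face. May be absent (None)
- ball_yellow: solid candy football, yellow with white laces and stripes; 62 mm long along its own x, 36 mm across, eight slightly flat sides, about 55 g. Origin: its centre. In the mould that is 31 mm above the counter, 7 mm above the mould's top face. May be absent (None)
- ball_green: solid candy football, green with white laces and stripes; 62 mm long along its own x, 36 mm across, eight slightly flat sides, about 55 g. Origin: its centre. In the mould that is 31 mm above the counter, 7 mm above the mould's top face. May be absent (None)
- ball_blue: solid candy football, blue with white laces and stripes; 62 mm long along its own x, 36 mm across, eight slightly flat sides, about 55 g. Origin: its centre. In the mould that is 31 mm above the counter, 7 mm above the mould's top face. May be absent (None)
- ball_white: solid candy football, white with brown laces and stripes; 62 mm long along its own x, 36 mm across, eight slightly flat sides, about 55 g. Origin: its centre. In the mould that is 31 mm above the counter, 7 mm above the mould's top face. May be absent (None)
- ball_brown: solid candy football, brown (dark chocolate) with white laces and stripes; 62 mm long along its own x, 36 mm across, eight slightly flat sides, about 55 g. Origin: its centre. In the mould that is 31 mm above the counter, 7 mm above the mould's top face. May be absent (None)
- slot_red (a point): centre of the floor of the tray's red-lined compartment, axes as the tray's (76 mm along x, 62 mm along y); a football lying there has its centre 18 mm above this point
- slot_yellow (a point): centre of the floor of the tray's yellow-lined compartment, axes as the tray's (76 mm along x, 62 mm along y); a football lying there has its centre 18 mm above this point
- slot_green (a point): centre of the floor of the tray's green-lined compartment, axes as the tray's (76 mm along x, 62 mm along y); a football lying there has its centre 18 mm above this point
- slot_blue (a point): centre of the floor of the tray's blue-lined compartment, axes as the tray's (76 mm along x, 62 mm along y); a football lying there has its centre 18 mm above this point
- slot_white (a point): centre of the floor of the tray's white-lined compartment, axes as the tray's (76 mm along x, 62 mm along y); a football lying there has its centre 18 mm above this point
- slot_brown (a point): centre of the floor of the tray's brown-lined compartment, axes as the tray's (76 mm along x, 62 mm along y); a football lying there has its centre 18 mm above this point
- bell: loose counter bell, 0.35 kg: black base 84 mm across, steel dome 75 mm across and 48 mm high. Origin: centre of its underside
- bell_top (a point): top centre of the bell's brass plunger head, 22 mm across, 68 mm above the bell's underside when up
- bell_plunger (a joint): travel of the bell's spring plunger, m: 0 up, 0.006 fully down at its stop, where the spring pushes back 4 N (1.2 N at the top of its travel)
- remote_long: black remote control, 190 x 48 x 20 mm, bystander. Origin: centre of its underside, x along its length
- remote_small: black remote control, 140 x 36 x 16 mm, bystander. Origin: centre of its underside, x along its length
- soda_can: red drinks can, 66 mm across, 122 mm tall, bystander. Origin: centre of its underside
- tumbler: amber tumbler, 84 mm across, 95 mm tall, bystander. Origin: centre of its underside
- coasters: stack of round cork and wood coasters, 96 mm across, 20 mm tall, bystander. Origin: centre of its underside
- snack_bowl: white snack bowl, 170 mm across, 65 mm tall, bystander. Origin: centre of its underside
There are look-alikes about, which are no part of the job. What is shaped like the bell but blue or green is not meant.

How it is judged:
On the way, in this order (a step that is already met when the one before it is completed fails the run):
1. the top half of the mould is off and laid down on the counter clear of the mould (horizontal distance between mould_top and mould above 0.15 m and height (world z) of mould_top below 0.03 m and angle between mould_top's own z axis and vertical below 0.2 rad and linear speed of mould_top below 0.05 m/s and contact force between mould_top and the fingers below 0.2 N), for 0.2 s.
2. every football lies released in the compartment of its own colour (x of ball_red in the frame of slot_red between -0.018 and 0.018 m and y of ball_red in the frame of slot_red between -0.02 and 0.02 m and z of ball_red in the frame of slot_red below 0.023 m and angle between ball_red's own x axis and vertical between 1.35 and 1.79 rad and linear speed of each of ball_red, ball_yellow, ball_green, ball_blue, ball_white, ball_brown below 0.03 m/s and contact force between each of ball_red, ball_yellow, ball_green, ball_blue, ball_white, ball_brown and the fingers below 0.2 N and x of ball_yellow in the frame of slot_yellow between -0.018 and 0.018 m and y of ball_yellow in the frame of slot_yellow between -0.02 and 0.02 m and z of ball_yellow in the frame of slot_yellow below 0.023 m and angle between ball_yellow's own x axis and vertical between 1.35 and 1.79 rad and x of ball_green in the frame of slot_green between -0.018 and 0.018 m and y of ball_green in the frame of slot_green between -0.02 and 0.02 m and z of ball_green in the frame of slot_green below 0.023 m and angle between ball_green's own x axis and vertical between 1.35 and 1.79 rad and x of ball_blue in the frame of slot_blue between -0.018 and 0.018 m and y of ball_blue in the frame of slot_blue between -0.02 and 0.02 m and z of ball_blue in the frame of slot_blue below 0.023 m and angle between ball_blue's own x axis and vertical between 1.35 and 1.79 rad and x of ball_white in the frame of slot_white between -0.018 and 0.018 m and y of ball_white in the frame of slot_white between -0.02 and 0.02 m and z of ball_white in the frame of slot_white below 0.023 m and angle between ball_white's own x axis and vertical between 1.35 and 1.79 rad and x of ball_brown in the frame of slot_brown between -0.018 and 0.018 m and y of ball_brown in the frame of slot_brown between -0.02 and 0.02 m and z of ball_brown in the frame of slot_brown below 0.023 m and angle between ball_brown's own x axis and vertical between 1.35 and 1.79 rad), for 0.3 s.
3. the top half is back on the mould, fully down (horizontal distance between mould_top and mould below 0.008 m and z of mould_top in the frame of mould below 0.0095 m and angle between mould_top's own z axis and vertical below 0.05 rad and angle between the x axis of mould_top and the x axis of mould, either way round below 0.08 rad and linear speed of mould_top below 0.03 m/s and contact force between mould_top and the fingers below 0.2 N), for 0.3 s.
4. the bell's plunger is pressed down to its stop (value of joint bell_plunger above 0.005 m), for 0.04 s.
At the end, for the whole second after the job is handed in: Each football lies flat and still in its own colour's compartment, centre within 18 mm (x) and 20 mm (y) of the middle; the top half sits on the mould within 8 mm, 0.08 rad square, fully down (3.5 mm); the bell is upright, plunger up (all of step 2 and all of step 3 and value of joint bell_plunger below 0.0015 m and angle between bell's own z axis and vertical below 0.1 rad and height (world z) of bell below 0.01 m); the robot touches nothing.
It fails at once if a bystander (remotes, can, tumbler, coasters, bowl) is pushed more than 50 mm or knocked over (distance of any of remote_long, remote_small, soda_can, tumbler, coasters, snack_bowl from where it was at the start of the episode above 0.05 m or angle between any of remote_long, remote_small, soda_can, tumbler, coasters, snack_bowl's own z axis and vertical above 0.5 rad).
Of ball_red, ball_yellow, ball_green, ball_blue, ball_white, ball_brown only 3 to 5 are there at a start; the rules pass over those that are not, and their reading is None.
At some moment in a run one of ball_red, ball_yellow, ball_green, ball_blue, ball_white, ball_brown, bell may be knocked a few centimetres aside while the robot is not near it.
Once in a run the grip may slacken for a moment while it holds something.
It also fails if it takes over 210 s, if anything falls off the work surface, if the arm or the gripper's body presses on something with over 40 N, if the wrist force passes 120 N, or if a joint passes its speed limit or range.

## Working session

There is one attempt and no reset: what is moved stays moved. The work goes in short steps, Python scripts to look and compute and a tool call to move; the robot and the scene stay as the last step left them, time stands still between calls to the robot, and variables do not carry over. Pictures are saved under pics/ and viewed, at most 14 in all, crops included, and the job is handed in when it is done.

Besides the shell and the picture viewer there is one more tool, called after "Call:" as name(argument=value, ...), one argument or row to a line, values as JSON. drive_tool: Moves the arm, as the interface text tells. Its arguments: {"type":"object","properties":{"gripper":{"type":"array","items":{"type":"number"}},"offset":{"type":"array","items":{"type":"array","items":{"type":"number"}}},"spin":{"type":"array","items":{"type":"number"}},"grip_force":{"type":"number"}},"required":["gripper","offset","spin"]}

```bash
mkdir -p pics; cat > h.py <<'E'
import numpy as np, cv2
from station import robot
def cam(n):
    c=robot.read_camera(n); c['R']=cv2.Rodrigues(np.array(c['rvec'],float))[0]; c['t']=np.array(c['tvec'],float).ravel(); c['K']=np.array(c['mtx'],float); return c
def ray(c,u,v,z):
    d=c['R'].T@np.linalg.inv(c['K'])@np.array([u,v,1.]); o=-c['R'].T@c['t']
    return o+d*(z-o[2])/d[2]
def proj(c,p):
    return cv2.projectPoints(np.array(p,float).reshape(-1,3),np.array(c['rvec'],float),c['t'],c['K'],None)[0].reshape(-1,2)
E
python3 - <<'E'
from h import *
for n in ('top','scene'):
    c=cam(n); p=c['pixels']; cv2.imwrite(f'pics/{n}0.png',cv2.resize(p,(800,600),interpolation=cv2.INTER_CUBIC)); np.save(f'{n}0.npy',p)
    print(n,c['K'].tolist(),-c['R'].T@c['t'],c['R'].round(3).tolist())
o=robot.get_obs(); print(o)
E
```

```text
top [[376.0382891557402, 0.0, 258.75442416436096], [0.0, 376.0382891557402, 192.81458825194173], [0.0, 0.0, 1.0]] [ 0.37329126 -0.07178401  1.04418006] [[-0.02, -1.0, 0.009], [-0.985, 0.018, -0.172], [0.171, -0.012, -0.985]]
scene [[463.380925961306, 0.0, 247.4928493903142], [0.0, 463.380925961306, 189.35456539081116], [0.0, 0.0, 1.0]] [1.10247822 0.4313576  1.16473421] [[-0.678, 0.735, -0.003], [0.603, 0.553, -0.575], [-0.421, -0.391, -0.818]]
{'time': 0.1, 'qpos': array([-1.40006994e+00,  1.58996371e-01,  1.59809623e+00, -9.91938127e-06,
        1.38619671e+00, -2.10131937e-01]), 'qvel': array([-6.20494535e-05, -1.17230444e-03, -3.79480242e-03,  1.09394360e-03,
        1.31203464e-03,  1.01872888e-03]), 'tau': array([ 9.78394237e-04, -3.86504138e+01, -3.22958279e+01,  7.04317424e-02,
        3.40018468e-02, -4.96611631e-05]), 'tool_pos': array([ 0.21359999, -0.53324711,  0.21371662]), 'ee_rot': array([[ 9.28345296e-01,  3.71718875e-01, -2.97867279e-04],
       [ 3.71718835e-01, -9.28343858e-01,  1.67032901e-03],
       [ 3.44369564e-04, -1.66136496e-03, -9.99998561e-01]]), 'ft_force': array([ 0.1929794 , -0.144673  , -0.37389233]), 'torque': array([0.03275691, 0.00076718, 0.05389906]), 'gripper_force': 0.0, 'width': 0.09164327259679414}
```

View pics/top0.png

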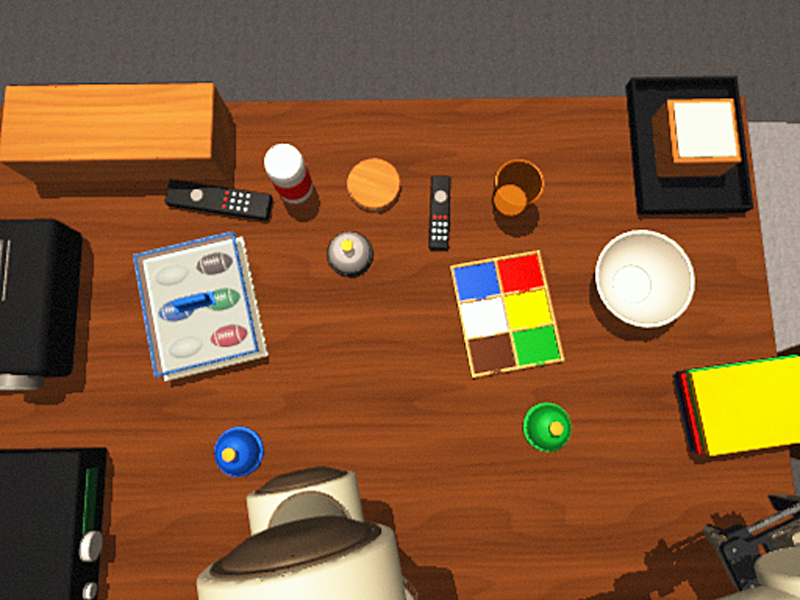

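View pics/scene0.png

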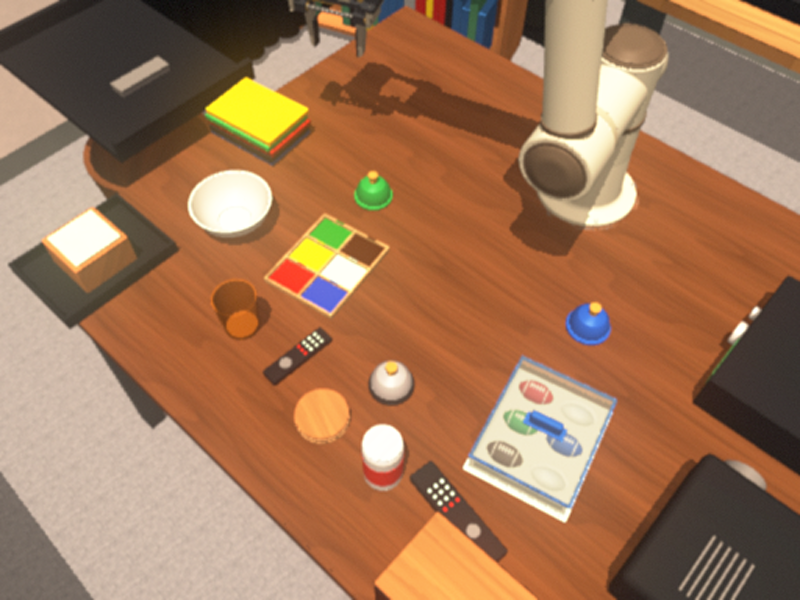

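The top view shows the mould at about (200,305) px with brown (214,263), green (222,298), blue (178,305) and red (228,335) balls visible through the lid. The tray is at (507,313).

There are three bell-shaped objects: blue (239,451), green (547,427) and steel with a black base (350,253). Only the steel one fits. I'll enlarge the mould and bell to confirm.

```bash
python3 - <<'E'
from h import *
t=np.load('top0.npy'); s=np.load('scene0.npy')
a=cv2.resize(t[138:250,75:255],None,fx=4.4,fy=4.4,interpolation=cv2.INTER_CUBIC)
cv2.imwrite('pics/crop1.png',a[:600,:800]); 
b=cv2.resize(s[220:335,225:405],None,fx=4.4,fy=4.4,interpolation=cv2.INTER_CUBIC)
cv2.imwrite('pics/crop2.png',b[:600,:800])
E
```

```text
(no output)
```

View pics/crop1.png

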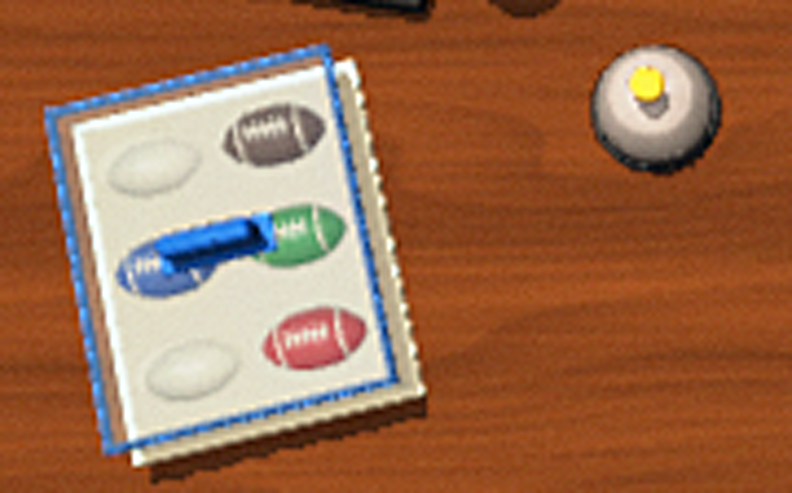

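View pics/crop2.png

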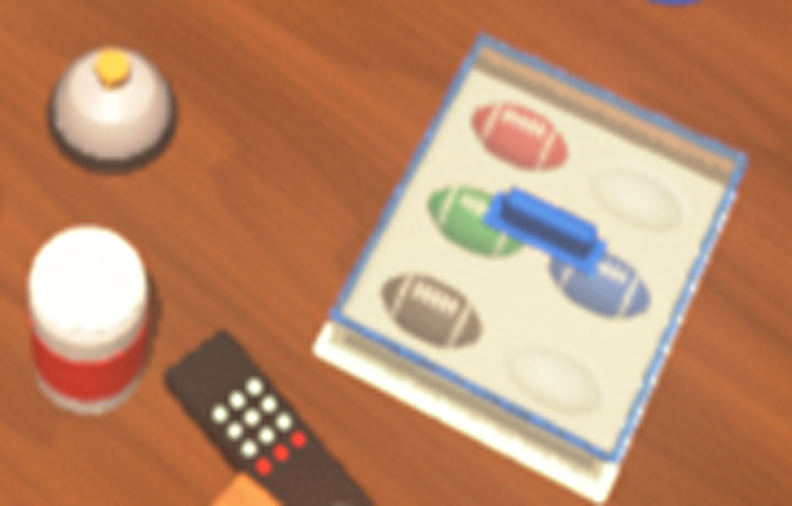

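Crop 1 confirms four balls: brown (275,135), blue (165,268), green (300,235) and red (315,338). The two white ovals at (153,165) and (193,370) have no laces, so they are empty hollows. The steel bell on a black base, with its brass head at (648,82), is the one meant.

```bash
cat > meas.py <<'E'
from h import *
def big(m,lo=0):
    n,l,st,ce=cv2.connectedComponentsWithStats(m.astype(np.uint8)*255)
    return [(st[i],ce[i],l==i) for i in np.argsort(-st[1:,4])+1 if st[i,4]>lo]
def hsv(c): return cv2.cvtColor(c['pixels'],cv2.COLOR_BGR2HSV)
def roi(c,p,r,z=0.03):
    m=np.zeros(c['pixels'].shape[:2],bool); a=np.linspace(0,6.28,24)
    q=proj(c,[[p[0]+r*np.cos(t),p[1]+r*np.sin(t),z] for t in a]).astype(np.int32)
    mm=m.astype(np.uint8); cv2.fillPoly(mm,[q],1); return mm>0
def rect(c,m,z):
    q=np.argwhere(m)[:,::-1]; h=cv2.convexHull(q.astype(np.int32)).reshape(-1,2)
    w=np.array([ray(c,u,v,z)[:2] for u,v in h],np.float32); return cv2.minAreaRect(w)
COL={'red':lambda H:((H[...,0]<6)|(H[...,0]>172))&(H[...,1]>170)&(H[...,2]>120),
'yellow':lambda H:(abs(H[...,0].astype(int)-30)<6)&(H[...,1]>150)&(H[...,2]>130),
'green':lambda H:(abs(H[...,0].astype(int)-60)<14)&(H[...,1]>120)&(H[...,2]>70),
'blue':lambda H:(abs(H[...,0].astype(int)-114)<12)&(H[...,1]>110)&(H[...,2]>60),
'white':lambda H:(H[...,1]<50)&(H[...,2]>170),
'brown':lambda H:((H[...,0]<14)|(H[...,0]>172))&(H[...,1]>60)&(H[...,2]<110)}
E
python3 - <<'E'
from meas import *
for n,mo,tr,be in (('top',(128,195),(324,200),(222,157)),('scene',(352,285),(209,170),(251,236))):
    c=cam(n); H=hsv(c); print(n)
    P=ray(c,*mo,0.04); T=ray(c,*tr,0.01); B=ray(c,*be,0.068); print(P,T,B)
    m=COL['blue'](H)&roi(c,P,0.17,.056); print('lid',rect(c,m,.056), rect(c,m,.006))
    for k in COL:
        b=big(COL[k](H)&roi(c,T,0.125,.006),20)[:2]
        print(k,[(ray(c,*x[1],.006)[:2].round(4).tolist(),x[0][4]) for x in b])
    b=big((abs(H[...,0].astype(int)-27)<6)&(H[...,1]>150)&(H[...,2]>150)&roi(c,B,.04,.068),3)[:2]
    print('bell',[(ray(c,*x[1],.0675)[:2].round(4).tolist(),x[0][4]) for x in b])
E
```

```text
top
[0.54840081 0.26875991 0.04      ] [ 0.52946696 -0.2660476   0.01      ] [0.64214913 0.01251842 0.068     ]
lid ((0.5506473779678345, 0.27331140637397766), (0.21611717343330383, 0.17642678320407867), 12.920548439025879) ((0.559621274471283, 0.29077255725860596), (0.22705230116844177, 0.185353621840477), 12.920550346374512)
red [([0.6017, -0.2952], np.int32(531))]
yellow [([0.5351, -0.3048], np.int32(599))]
green [([0.471, -0.316], np.int32(564))]
blue [([0.5892, -0.2154], np.int32(540))]
white [([0.5225, -0.2255], np.int32(598))]
brown []
bell [([0.6432, 0.0133], np.int32(39))]
scene
[0.56318139 0.29799902 0.04      ] [ 0.53516868 -0.26005523  0.01      ] [0.64480005 0.01831191 0.068     ]
lid ((0.5458496809005737, 0.2721743583679199), (0.02762944996356964, 0.06837838888168335), 12.522676467895508) ((0.5207476019859314, 0.2649957537651062), (0.02887543849647045, 0.07146204262971878), 12.522700309753418)
red [([0.5992, -0.2974], np.int32(299))]
yellow [([0.533, -0.3064], np.int32(355))]
green [([0.4679, -0.3184], np.int32(251))]
blue [([0.586, -0.2176], np.int32(310))]
white [([0.522, -0.2271], np.int32(353))]
brown []
bell [([0.6424, 0.0132], np.int32(27))]
```

Call:
drive_tool(
  gripper=[0.6, 0.6, 0.6, 0.6, 0.6, 0.6, 0.6, 0.6, 0.6, 0.6],
  offset=[
    [0, 0, 0],
    [0, 0, 0],
    [0, 0, 0],
    [0, 0, 0],
    [0, 0, 0],
    [0, 0, 0],
    [0, 0, 0],
    [0, 0, 0],
    [0, 0, 0],
    [0, 0, 0],
  ],
  spin=[-8.1, -8.1, -8.1, -8.1, -8.1, -8.1, -8.1, -8.1, -8.1, -8.2],
)

```text
time: 1.2
tool_pos: [0.2136, -0.5336, 0.2143]
ee_rot: [[-0.229, 0.973, -0.0], [0.973, 0.229, 0.001], [0.001, 0.0, -1.0]]
ft_force: [-0.1, -0.4, 0.5]
width: 0.0552
gripper_force: 0.0
```

```bash
cat > go.py <<'E'
# usage: go.py x y z [yaw_deg of tool y]: shift in tool axes
from h import *
import sys
a=list(map(float,sys.argv[1:])); o=robot.get_obs(); R=np.array(o['ee_rot']); 
d=R.T@(np.array(a[:3])-o['tool_pos']); y=np.degrees(np.arctan2(R[1,1],R[0,1]))
s=-((a[3]-y+90)%180-90) if len(a)>3 else 0
print('t',round(o['time'],2),'pos',o['tool_pos'].round(4),'yaw',y.round(2),'shift',d.round(4),'rows',round(np.linalg.norm(d)/.045,1),'spin',round(s,2),'w',round(o['width'],4),'F',o['ft_force'].round(2),'q6',round(o['qpos'][5],2))
E
python3 go.py .549 .273 .21 12.8
```

```text
t 1.2 pos [ 0.2136 -0.5336  0.2143] yaw 13.25 shift [0.7083 0.5113 0.0047] rows 19.4 spin 0.45 w 0.0552 F [-0.09 -0.4   0.48] q6 -1.63
```

Call:
drive_tool(
  gripper=[0.6, 0.6, 0.6, 0.6, 0.6, 0.6, 0.6, 0.6, 0.6, 0.6, 0.6, 0.6],
  offset=[
    [0.037, 0.027, 0],
    [0.037, 0.027, 0],
    [0.037, 0.027, 0],
    [0.037, 0.027, 0],
    [0.037, 0.027, 0],
    [0.037, 0.027, 0],
    [0.037, 0.027, 0],
    [0.037, 0.027, 0],
    [0.037, 0.027, 0],
    [0.037, 0.027, 0],
    [0.037, 0.027, 0],
    [0.037, 0.027, 0],
  ],
  spin=[0.4, 0, 0, 0, 0, 0, 0, 0, 0, 0, 0, 0],
)

```text
time: 2.4
tool_pos: [0.4338, -0.0281, 0.2147]
ee_rot: [[-0.217, 0.976, 0.001], [0.976, 0.217, -0.0], [-0.0, 0.001, -1.0]]
ft_force: [0.9, -0.7, -0.6]
width: 0.0548
gripper_force: 0.0
```

Call:
drive_tool(
  gripper=[0.6, 0.6, 0.6, 0.6, 0.6, 0.6, 0.6, 0.6],
  offset=[
    [0.037, 0.027, 0],
    [0.037, 0.027, 0],
    [0.037, 0.027, 0],
    [0.037, 0.027, 0],
    [0.037, 0.027, 0],
    [0.037, 0.027, 0],
    [0.037, 0.027, 0],
    [0, 0, 0],
  ],
  spin=[0, 0, 0, 0, 0, 0, 0, 0],
)

```text
time: 3.2
tool_pos: [0.5621, 0.268, 0.2129]
ee_rot: [[-0.221, 0.975, -0.002], [0.975, 0.221, 0.001], [0.001, -0.001, -1.0]]
ft_force: [0.3, -1.1, -0.4]
width: 0.055
gripper_force: 0.0
```

```bash
python3 go.py .549 .273 .06 12.8
```

```text
t 3.2 pos [0.5621 0.268  0.2129] yaw 12.77 shift [ 0.0075 -0.0114  0.1529] rows 3.4 spin -0.03 w 0.055 F [ 0.27 -1.13 -0.45] q6 0.03
```

Call:
drive_tool(
  gripper=[0.6, 0.6, 0.6, 0.6, 0.6, 0.0, 0, 0, 0, 0, 0, 0],
  offset=[
    [0.0075, -0.0115, 0.02],
    [0, 0, 0.045],
    [0, 0, 0.045],
    [0, 0, 0.03],
    [0, 0, 0.0125],
    [0, 0, 0],
    [0, 0, 0],
    [0, 0, 0],
    [0, 0, 0],
    [0, 0, 0],
    [0, 0, 0],
    [0, 0, 0],
  ],
  spin=[0, 0, 0, 0, 0, 0, 0, 0, 0, 0, 0, 0],
  grip_force=40,
)

```text
time: 4.4
tool_pos: [0.5499, 0.2689, 0.0632]
ee_rot: [[-0.217, 0.976, 0.002], [0.976, 0.217, 0.0], [-0.0, 0.002, -1.0]]
ft_force: [0.3, 0.0, 3.6]
width: 0.0138
gripper_force: 40.0
```

```bash
python3 go.py .549 .273 .20 12.8
```

```text
t 4.4 pos [0.5499 0.2689 0.0632] yaw 12.54 shift [ 0.0042  0.0003 -0.1368] rows 3.0 spin -0.26 w 0.0138 F [0.34 0.02 3.63] q6 0.04
```

Call:
drive_tool(
  gripper=[0, 0, 0, 0, 0, 0, 0],
  offset=[
    [0, 0, -0.01],
    [0, 0, -0.02],
    [0, 0, -0.025],
    [0, 0, -0.03],
    [0, 0, -0.03],
    [0, 0, -0.02],
    [0, 0, 0],
  ],
  spin=[0, 0, 0, 0, 0, 0, 0],
  grip_force=40,
)

```text
time: 5.1
tool_pos: [0.5504, 0.2691, 0.2005]
ee_rot: [[-0.217, 0.976, 0.005], [0.976, 0.217, 0.001], [0.0, 0.005, -1.0]]
ft_force: [-0.6, -0.2, -3.2]
width: 0.0136
gripper_force: 40.0
```

```bash
python3 go.py .46 .0 .18 12.8
```

```text
t 5.1 pos [0.5504 0.2691 0.2005] yaw 12.51 shift [-0.2431 -0.1467  0.0196] rows 6.3 spin -0.29 w 0.0136 F [-0.57 -0.21 -3.18] q6 0.04
```

Call:
drive_tool(
  gripper=[0, 0, 0, 0, 0, 0, 0, 0, 0, 0],
  offset=[
    [-0.015, -0.01, 0],
    [-0.03, -0.018, 0],
    [-0.03, -0.018, 0],
    [-0.035, -0.021, 0],
    [-0.035, -0.021, 0],
    [-0.035, -0.021, 0],
    [-0.03, -0.018, 0.02],
    [-0.02, -0.012, 0.02],
    [-0.013, -0.008, 0.02],
    [0, 0, 0.01],
  ],
  spin=[0, 0, 0, 0, 0, 0, 0, 0, 0, 0],
  grip_force=40,
)

```text
time: 6.1
tool_pos: [0.4551, -0.0012, 0.1236]
ee_rot: [[-0.214, 0.977, -0.006], [0.977, 0.214, 0.001], [0.003, -0.006, -1.0]]
ft_force: [-0.3, 0.5, -3.1]
width: 0.0137
gripper_force: 40.0
```

```bash
python3 go.py .46 .0 .058 12.8
```

```text
t 6.1 pos [ 0.4551 -0.0012  0.1236] yaw 12.36 shift [-0.0001  0.0054  0.0656] rows 1.5 spin -0.44 w 0.0137 F [-0.34  0.51 -3.1 ] q6 -0.48
```

Call:
drive_tool(
  gripper=[0, 0, 0, 0, 0, 0, 0.2, 0.35, 0.5, 0.5],
  offset=[
    [0, 0.003, 0.02],
    [0, 0, 0.02],
    [0, 0, 0.012],
    [0, 0, 0.007],
    [0, 0, 0.005],
    [0, 0, 0],
    [0, 0, 0],
    [0, 0, 0],
    [0, 0, 0],
    [0, 0, 0],
  ],
  spin=[0, 0, 0, 0, 0, 0, 0, 0, 0, 0],
)

```text
time: 7.1
tool_pos: [0.4616, 0.0, 0.0637]
ee_rot: [[-0.217, 0.976, 0.001], [0.976, 0.217, -0.0], [-0.001, 0.001, -1.0]]
ft_force: [-0.7, -0.5, -0.9]
width: 0.0404
gripper_force: 0.0
```

Call:
drive_tool(
  gripper=[0.5, 0.5, 0.5, 0.5, 0.6, 0.7],
  offset=[
    [0, 0, -0.02],
    [0, 0, -0.045],
    [0, 0, -0.045],
    [0, 0, -0.03],
    [0, -0.02, 0],
    [0, -0.04, 0],
  ],
  spin=[0, 0, 0, 0, 0, 0],
)

```text
time: 7.7
tool_pos: [0.4038, -0.0132, 0.205]
ee_rot: [[-0.218, 0.976, 0.004], [0.976, 0.218, -0.001], [-0.002, 0.003, -1.0]]
ft_force: [-0.8, -1.1, 0.5]
width: 0.0603
gripper_force: 0.0
```

```bash
python3 - <<'E'
from h import *
c=cam('top'); np.save('top1.npy',c['pixels']); cv2.imwrite('pics/top1.png',cv2.resize(c['pixels'],(800,600),interpolation=cv2.INTER_CUBIC))
E
python3 go.py .549 .273 .18 12.8
```

```text
t 7.75 pos [ 0.397  -0.0128  0.2024] yaw 12.59 shift [0.2458 0.2108 0.0216] rows 7.2 spin -0.21 w 0.0631 F [ 0.55  1.28 -1.03] q6 -0.56
```

View pics/top1.png

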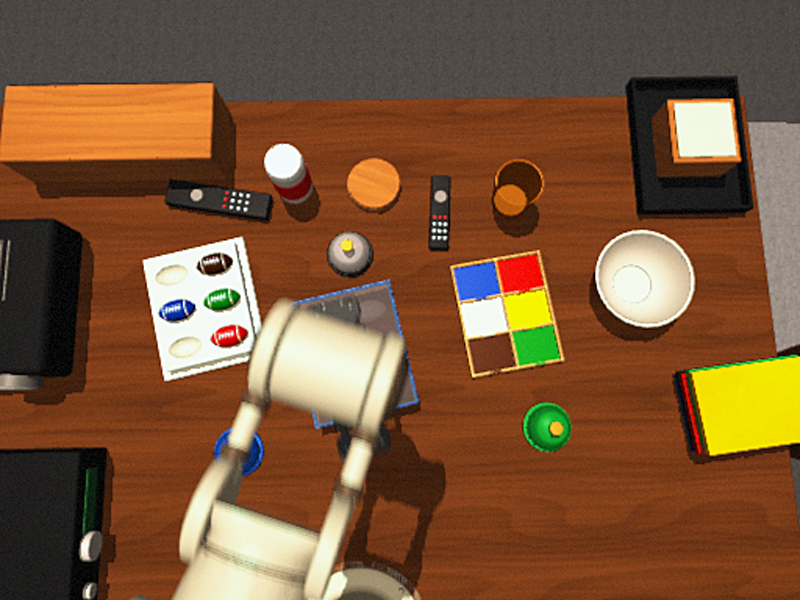

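The lid is laid down at about (354,354) px. The open mould holds brown (214,263), blue (177,310), green (222,299) and red (229,336), with two empty hollows.

```bash
python3 - <<'E'
from meas import *
C=np.array([.549,.273]); a=np.radians(12.8); v=np.array([np.cos(a),np.sin(a)]); u=np.array([-v[1],v[0]])
E={'red':(-1,-1),'green':(-1,0),'brown':(-1,1),'blue':(1,0)}
S={}
for n in ('top','scene'):
    c=cam(n); H=hsv(c); print(n)
    for k,(i,j) in E.items():
        p=C+.0395*i*u+.066*j*v
        m=COL[k](H)&roi(c,p,.045,.031); b=big(m,10)
        q=np.vstack([np.argwhere(x[2])[:,::-1] for x in b]).astype(np.int32); h=cv2.convexHull(q)
        M=cv2.moments(h); ce=(M['m10']/M['m00'],M['m01']/M['m00'])
        print(k,'pred',p.round(4),'meas',ray(c,*ce,.033)[:2].round(4),M['m00'],[tuple(np.round(x,4)) if np.ndim(x) else round(x,1) for x in rect(c,np.isin(np.arange(H.shape[0]*H.shape[1]).reshape(H.shape[:2]),q[:,1]*H.shape[1]+q[:,0]),.031)])
    # lid where it is now
    P=np.array([.4616,0]); m=COL['blue'](H)&roi(c,P,.16,.05); 
    print('lid',[tuple(np.round(x,4)) if np.ndim(x) else round(x,1) for x in rect(c,m,.05)])
    # block/flange white
    m=(H[...,1]<60)&(H[...,2]>150)&roi(c,C,.17,.0); b=big(m,50)[0][2]
    print('mould z6',[tuple(np.round(x,4)) if np.ndim(x) else round(x,1) for x in rect(c,b,.006)])
s=np.array([[.6017,-.2952],[.5351,-.3048],[.471,-.316],[.5892,-.2154],[.5225,-.2255]])*.5+.5*np.array([[.5992,-.2974],[.533,-.3064],[.4679,-.3184],[.586,-.2176],[.522,-.2271]])
g=np.array([[0,1],[0,0],[0,-1],[1,1],[1,0]])
A=np.zeros((10,4));b=s.ravel()
for n,(i,j) in enumerate(g):
    x,y=i*.08-.04,j*.066   # frame x=e1 (cos,sin); y=e2 = -perp
    A[2*n]=[1,0,x,y]; A[2*n+1]=[0,1,-y,x]  # e1=(c,-s') ...
sol=np.linalg.lstsq(A,b,rcond=None); t=sol[0]; print('tray c',t[:2],'scale',np.hypot(t[2],t[3]),'xaxis ang',np.degrees(np.arctan2(t[3],t[2])),'res',sol[1])
e1=np.array([t[2],t[3]]);e2=np.array([t[3],-t[2]]);e1/=np.hypot(*e1);e2/=np.hypot(*e2)
for k,(i,j) in {'red':(0,1),'yellow':(0,0),'green':(0,-1),'blue':(1,1),'white':(1,0),'brown':(1,-1)}.items(): print(k,(t[:2]+(i*.08-.04)*e1+j*.066*e2).round(4))
print(np.degrees(np.arctan2(e1[1],e1[0])))
E
```

```text
top
red pred [0.4934 0.2199] meas [0.4957 0.2213] 195.0 [(np.float64(0.4961), np.float64(0.221)), (np.float64(0.0313), np.float64(0.0607)), 13.3]
green pred [0.5578 0.2345] meas [0.5593 0.2356] 197.5 [(np.float64(0.5602), np.float64(0.2357)), (np.float64(0.0337), np.float64(0.0591)), 11.8]
brown pred [0.6221 0.2491] meas [0.624  0.2461] 177.5 [(np.float64(0.6248), np.float64(0.2445)), (np.float64(0.0352), np.float64(0.0501)), 8.8]
blue pred [0.5402 0.3115] meas [0.5427 0.3103] 182.0 [(np.float64(0.5425), np.float64(0.311)), (np.float64(0.0519), np.float64(0.033)), 88.9]
lid [(np.float64(0.4613), np.float64(0.0047)), (np.float64(0.216), np.float64(0.1756)), 12.7]
mould z6 [(np.float64(0.5507), np.float64(0.2731)), (np.float64(0.2248), np.float64(0.1846)), 12.9]
scene
red pred [0.4934 0.2199] meas [0.4974 0.2255] 88.0 [(np.float64(0.4969), np.float64(0.2266)), (np.float64(0.0206), np.float64(0.0435)), 19.4]
green pred [0.5578 0.2345] meas [0.5607 0.2397] 116.5 [(np.float64(0.5604), np.float64(0.2411)), (np.float64(0.0238), np.float64(0.0449)), 16.3]Traceback (most recent call last):
  File "<stdin>", line 10, in <module>
    return _nx.concatenate(arrs, 0, dtype=dtype, casting=casting)
           ~~~~~~~~~~~~~~~^^^^^^^^^^^^^^^^^^^^^^^^^^^^^^^^^^^^^^^
ValueError: need at least one array to concatenate
```

```bash
python3 - <<'E'
from h import *
s=np.array([[.6017,-.2952],[.5351,-.3048],[.471,-.316],[.5892,-.2154],[.5225,-.2255]])*.5+.5*np.array([[.5992,-.2974],[.533,-.3064],[.4679,-.3184],[.586,-.2176],[.522,-.2271]])
g=np.array([[1,1],[1,0],[1,-1],[0,1],[0,0]])*[.08,.066]-[.04,0]   # e1 ~ -y, e2 ~ +x
g=np.c_[g[:,1],-g[:,0]]                      # into world-like axes
M,_=cv2.estimateAffinePartial2D(g,s); print(np.hypot(*M[:,0]),np.degrees(np.arctan2(M[1,0],M[0,0])),(g@M[:,:2].T+M[:,2]-s).round(4).tolist())
M[:,:2]/=np.hypot(*M[:,0])
for k,p in dict(red=(.066,-.04),yellow=(0,-.04),green=(-.066,-.04),blue=(.066,.04),white=(0,.04),brown=(-.066,.04)).items(): print(k,(M[:,:2]@p+M[:,2]).round(4))
a=np.radians(12.9);v=np.array([np.cos(a),np.sin(a)]);u=np.array([-v[1],v[0]])
for k,(i,j) in {'red':(-1,-1),'green':(-1,0),'brown':(-1,1),'blue':(1,0)}.items(): print('ball',k,(np.array([.5507,.273])+.0395*i*u+.066*j*v).round(4))
E
python3 go.py .4951 .2201 .18 12.9
```

```text
1.0065593679142628 8.974681883365212 [[-0.0002, 0.0004], [0.0006, -0.0007], [-0.0004, 0.0006], [0.0001, 0.0001], [-0.0002, -0.0004]]
red [ 0.5998 -0.2957]
yellow [ 0.5346 -0.306 ]
green [ 0.4694 -0.3163]
blue [ 0.5873 -0.2167]
white [ 0.5221 -0.227 ]
brown [ 0.4569 -0.2373]
ball red [0.4952 0.2198]
ball green [0.5595 0.2345]
ball brown [0.6239 0.2492]
ball blue [0.5419 0.3115]
t 7.85 pos [ 0.4014 -0.0129  0.2031] yaw 12.45 shift [0.2073 0.1417 0.0231] rows 5.6 spin -0.45 w 0.0646 F [1.56 0.85 0.01] q6 -0.55
```

Call:
drive_tool(
  gripper=[0.54, 0.54, 0.54, 0.54, 0.54, 0.54, 0.54, 0.54],
  offset=[
    [0.034, 0.024, 0],
    [0.035, 0.024, 0],
    [0.035, 0.024, 0],
    [0.035, 0.024, 0],
    [0.035, 0.024, 0],
    [0.033, 0.022, 0.03],
    [0, 0, 0.04],
    [0, 0, 0],
  ],
  spin=[-0.4, 0, 0, 0, 0, 0, 0, 0],
  grip_force=20,
)

```text
time: 8.65
tool_pos: [0.4913, 0.221, 0.1273]
ee_rot: [[-0.225, 0.974, -0.011], [0.974, 0.225, -0.002], [0.0, -0.011, -1.0]]
ft_force: [-1.2, -0.4, -0.9]
width: 0.0497
gripper_force: 0.0
```

```bash
python3 go.py .4952 .2200 .027 12.9
```

```text
t 8.65 pos [0.4913 0.221  0.1273] yaw 13.03 shift [-0.0019  0.0047  0.1002] rows 2.2 spin 0.13 w 0.0497 F [-1.2  -0.37 -0.91] q6 -0.03
```

Call:
drive_tool(
  gripper=[0.54, 0.54, 0.54, 0.54],
  offset=[
    [-0.002, 0.003, 0.03],
    [0, 0, 0.02],
    [0, 0, 0],
    [0, 0, 0],
  ],
  spin=[0, 0, 0, 0],
)

```text
time: 9.05
tool_pos: [0.4994, 0.2192, 0.0847]
ee_rot: [[-0.223, 0.975, 0.002], [0.975, 0.223, 0.0], [0.0, 0.002, -1.0]]
ft_force: [0.5, 0.0, -0.3]
width: 0.0497
gripper_force: 0.0
```

```bash
python3 go.py .4952 .2200 .027 12.9
```

```text
t 9.05 pos [0.4994 0.2192 0.0847] yaw 12.87 shift [ 0.0017 -0.004   0.0577] rows 1.3 spin -0.03 w 0.0497 F [ 0.47  0.01 -0.32] q6 -0.03
```

Call:
drive_tool(
  gripper=[0.54, 0.54, 0.54, 0.54, 0.54, 0, 0, 0, 0, 0],
  offset=[
    [0.002, -0.004, 0.01],
    [0, 0, 0.025],
    [0, 0, 0.015],
    [0, 0, 0.008],
    [0, 0, 0],
    [0, 0, 0],
    [0, 0, 0],
    [0, 0, 0],
    [0, 0, 0],
    [0, 0, 0],
  ],
  spin=[0, 0, 0, 0, 0, 0, 0, 0, 0, 0],
  grip_force=20,
)

```text
time: 10.05
tool_pos: [0.4944, 0.2205, 0.0255]
ee_rot: [[-0.224, 0.975, 0.001], [0.975, 0.224, 0.0], [-0.0, 0.001, -1.0]]
ft_force: [-0.4, 0.9, 2.7]
width: 0.0355
gripper_force: 20.0
```

```bash
python3 go.py .4952 .2200 .027 12.9
```

```text
t 10.05 pos [0.4944 0.2205 0.0255] yaw 12.92 shift [-0.0006  0.0007 -0.0015] rows 0.0 spin 0.02 w 0.0355 F [-0.37  0.94  2.74] q6 -0.03
```

Call:
drive_tool(
  gripper=[0, 0, 0, 0, 0, 0],
  offset=[
    [0, 0, -0.01],
    [0, 0, -0.03],
    [0, 0, -0.045],
    [0, 0, -0.035],
    [0, 0, 0],
    [0, 0, 0],
  ],
  spin=[0, 0, 0, 0, 0, 0],
)

```text
time: 10.65
tool_pos: [0.4942, 0.2204, 0.146]
ee_rot: [[-0.224, 0.975, 0.002], [0.975, 0.224, 0.0], [-0.0, 0.002, -1.0]]
ft_force: [-0.1, -1.1, -0.2]
width: 0.0359
gripper_force: 20.0
```

```bash
python3 go.py .5998 -.2957 .13 9
```

```text
t 10.65 pos [0.4942 0.2204 0.146 ] yaw 12.92 shift [-0.5267 -0.0126  0.016 ] rows 11.7 spin 3.92 w 0.0359 F [-0.09 -1.11 -0.18] q6 -0.03
```

Call:
drive_tool(
  gripper=[0, 0, 0, 0, 0, 0, 0, 0, 0, 0, 0, 0],
  offset=[
    [-0.025, -0.001, 0],
    [-0.047, -0.001, 0],
    [-0.048, -0.001, 0],
    [-0.048, -0.001, 0],
    [-0.048, -0.001, 0],
    [-0.048, -0.001, 0],
    [-0.048, -0.001, 0],
    [-0.048, -0.001, 0],
    [-0.048, -0.001, 0],
    [-0.048, -0.001, 0],
    [-0.045, -0.001, 0],
    [-0.025, -0.001, 0],
  ],
  spin=[0, 0, 0, 0, 0, 0, 0, 0, 0, 0, 0, 0],
)

```text
time: 11.85
tool_pos: [0.5984, -0.2978, 0.1422]
ee_rot: [[-0.221, 0.975, -0.003], [0.975, 0.221, 0.002], [0.002, -0.003, -1.0]]
ft_force: [-0.5, 0.5, 0.5]
width: 0.0356
gripper_force: 20.0
```

Call:
drive_tool(
  gripper=[0, 0, 0],
  offset=[
    [0, 0, 0.01],
    [0, 0, 0.0],
    [0, 0, 0.0],
  ],
  spin=[3.9, 0, 0],
)

```text
time: 12.15
tool_pos: [0.5987, -0.2938, 0.133]
ee_rot: [[-0.158, 0.987, -0.003], [0.987, 0.158, 0.003], [0.003, -0.003, -1.0]]
ft_force: [-0.3, -0.8, 0.1]
width: 0.0359
gripper_force: 20.0
```

```bash
python3 go.py .5998 -.2957 .0195 9
```

```text
t 12.15 pos [ 0.5987 -0.2938  0.133 ] yaw 9.12 shift [-0.0024  0.0012  0.1135] rows 2.5 spin 0.12 w 0.0359 F [-0.33 -0.76  0.15] q6 -0.8
```

Call:
drive_tool(
  gripper=[0, 0, 0, 0, 0, 0, 0, 0.45, 0.54, 0.54, 0.54],
  offset=[
    [-0.002, 0.001, 0.03],
    [0, 0, 0.03],
    [0, 0, 0.025],
    [0, 0, 0.015],
    [0, 0, 0.008],
    [0, 0, 0.005],
    [0, 0, 0],
    [0, 0, 0],
    [0, 0, 0],
    [0, 0, 0],
    [0, 0, 0],
  ],
  spin=[0, 0, 0, 0, 0, 0, 0, 0, 0, 0, 0],
)

```text
time: 13.25
tool_pos: [0.6014, -0.2971, 0.0227]
ee_rot: [[-0.157, 0.988, 0.001], [0.988, 0.157, -0.001], [-0.001, 0.001, -1.0]]
ft_force: [-0.3, 1.3, -0.5]
width: 0.0496
gripper_force: 0.0
```

Call:
drive_tool(
  gripper=[0.54, 0.54, 0.54, 0.54, 0.54],
  offset=[
    [0, 0, -0.015],
    [0, 0, -0.035],
    [0, 0, -0.045],
    [0, 0, -0.045],
    [0, 0, 0],
  ],
  spin=[0, 0, 0, 0, 0],
)

```text
time: 13.75
tool_pos: [0.6053, -0.2998, 0.1727]
ee_rot: [[-0.157, 0.988, 0.013], [0.988, 0.157, -0.01], [-0.012, 0.011, -1.0]]
ft_force: [-0.1, -0.5, 0.4]
width: 0.0497
gripper_force: 0.0
```

```bash
python3 go.py .5595 .2345 .15 12.9
```

```text
t 13.75 pos [ 0.6053 -0.2998  0.1727] yaw 9.03 shift [0.535  0.0384 0.017 ] rows 11.9 spin -3.87 w 0.0497 F [-0.12 -0.51  0.37] q6 -0.8
```

Call:
drive_tool(
  gripper=[0.54, 0.54, 0.54, 0.54, 0.54, 0.54, 0.54, 0.54, 0.54, 0.54, 0.54, 0.54],
  offset=[
    [0.03, 0.003, 0],
    [0.045, 0.007, 0],
    [0.048, 0.007, 0],
    [0.048, 0.007, 0],
    [0.048, 0.007, 0],
    [0.048, 0.007, 0],
    [0.048, 0.007, 0],
    [0.048, 0.007, 0],
    [0.048, 0.007, 0],
    [0.048, 0.007, 0],
    [0.045, 0.006, 0],
    [0.028, 0.004, 0],
  ],
  spin=[-3.9, 0, 0, 0, 0, 0, 0, 0, 0, 0, 0, 0],
)

```text
time: 14.95
tool_pos: [0.5574, 0.2421, 0.1627]
ee_rot: [[-0.226, 0.974, 0.0], [0.974, 0.226, 0.001], [0.001, 0.001, -1.0]]
ft_force: [0.8, -0.5, -0.5]
width: 0.0496
gripper_force: 0.0
```

Call:
drive_tool(
  gripper=[0.54, 0.54, 0.54, 0.54, 0.54],
  offset=[
    [0, 0, 0.04],
    [0, 0, 0.04],
    [0, 0, 0],
    [0, 0, 0],
    [0, 0, 0],
  ],
  spin=[0, 0, 0, 0, 0],
)

```text
time: 15.45
tool_pos: [0.5602, 0.2391, 0.085]
ee_rot: [[-0.223, 0.975, 0.004], [0.975, 0.223, 0.001], [-0.0, 0.004, -1.0]]
ft_force: [-1.0, 0.7, 0.4]
width: 0.0499
gripper_force: 0.0
```

```bash
python3 go.py .5595 .2345 .026 12.9; python3 - <<'E'
from meas import *
for n in ('top','scene'):
    c=cam(n); cv2.imwrite(f'pics/{n}2.png',cv2.resize(c['pixels'],(800,600),interpolation=cv2.INTER_CUBIC))
E
```

```text
t 15.45 pos [0.5602 0.2391 0.085 ] yaw 12.89 shift [-0.0043 -0.002   0.059 ] rows 1.3 spin -0.01 w 0.0499 F [-1.05  0.69  0.38] q6 -0.02
```

View pics/scene2.png

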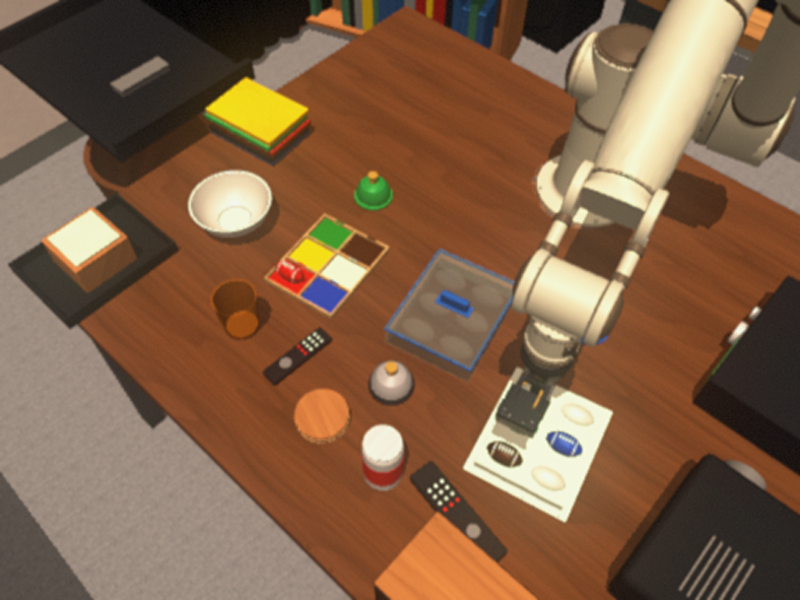

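Red now lies in the red compartment, at (291,272) px. Green is next.

Call:
drive_tool(
  gripper=[0.54, 0.54, 0.54, 0.54, 0.54, 0, 0, 0, 0, 0],
  offset=[
    [-0.004, -0.002, 0.01],
    [0, 0, 0.025],
    [0, 0, 0.015],
    [0, 0, 0.009],
    [0, 0, 0],
    [0, 0, 0],
    [0, 0, 0],
    [0, 0, 0],
    [0, 0, 0],
    [0, 0, 0],
  ],
  spin=[0, 0, 0, 0, 0, 0, 0, 0, 0, 0],
  grip_force=20,
)

```text
time: 16.55
tool_pos: [0.5578, 0.2346, 0.0244]
ee_rot: [[-0.224, 0.975, 0.001], [0.975, 0.224, 0.0], [-0.0, 0.001, -1.0]]
ft_force: [-2.4, -0.1, 6.6]
width: 0.0359
gripper_force: 20.9
```

Call:
drive_tool(
  gripper=[0, 0, 0, 0, 0, 0],
  offset=[
    [0, 0, -0.01],
    [0, 0, -0.03],
    [0, 0, -0.045],
    [0, 0, -0.035],
    [0, 0, 0],
    [0, 0, 0],
  ],
  spin=[0, 0, 0, 0, 0, 0],
)

```text
time: 17.15
tool_pos: [0.5577, 0.2346, 0.1441]
ee_rot: [[-0.224, 0.975, 0.002], [0.975, 0.224, 0.0], [-0.0, 0.002, -1.0]]
ft_force: [-0.3, 0.1, -1.2]
width: 0.0358
gripper_force: 20.0
```

```bash
python3 go.py .4694 -.3163 .14 9
```

```text
t 17.15 pos [0.5577 0.2346 0.1441] yaw 12.92 shift [-0.5172 -0.2093  0.0037] rows 12.4 spin 3.92 w 0.0358 F [-0.27  0.06 -1.21] q6 -0.03
```

Call:
drive_tool(
  gripper=[0, 0, 0, 0, 0, 0, 0, 0, 0, 0, 0, 0],
  offset=[
    [-0.03, -0.012, 0],
    [-0.043, -0.0175, 0],
    [-0.043, -0.0175, 0],
    [-0.043, -0.0175, 0],
    [-0.043, -0.0175, 0],
    [-0.043, -0.0175, 0],
    [-0.043, -0.0175, 0],
    [-0.043, -0.0175, 0],
    [-0.043, -0.0175, 0],
    [-0.043, -0.0175, 0],
    [-0.043, -0.0175, 0],
    [-0.043, -0.0175, 0],
  ],
  spin=[0, 0, 0, 0, 0, 0, 0, 0, 0, 0, 0, 0],
)

```text
time: 18.35
tool_pos: [0.4686, -0.3022, 0.1408]
ee_rot: [[-0.223, 0.975, -0.003], [0.975, 0.223, 0.003], [0.004, -0.002, -1.0]]
ft_force: [0.9, 0.2, -2.0]
width: 0.0359
gripper_force: 20.0
```

Call:
drive_tool(
  gripper=[0, 0, 0, 0, 0],
  offset=[
    [-0.014, -0.005, 0],
    [0, 0, 0.02],
    [0, 0, 0.01],
    [0, 0, 0],
    [0, 0, 0],
  ],
  spin=[0, 3.9, 0, 0, 0],
)

```text
time: 18.85
tool_pos: [0.4685, -0.315, 0.1125]
ee_rot: [[-0.159, 0.987, -0.001], [0.987, 0.159, 0.001], [0.002, -0.001, -1.0]]
ft_force: [1.1, 0.9, -0.3]
width: 0.0358
gripper_force: 20.0
```

```bash
python3 go.py .4694 -.3163 .0185 9
```

```text
t 18.85 pos [ 0.4685 -0.315   0.1125] yaw 9.14 shift [-0.0016  0.0008  0.094 ] rows 2.1 spin 0.14 w 0.0358 F [ 1.13  0.85 -0.3 ] q6 -0.97
```

Call:
drive_tool(
  gripper=[0, 0, 0, 0, 0, 0, 0, 0.45, 0.54, 0.54, 0.54],
  offset=[
    [-0.001, 0.001, 0.025],
    [0, 0, 0.025],
    [0, 0, 0.02],
    [0, 0, 0.012],
    [0, 0, 0.007],
    [0, 0, 0.005],
    [0, 0, 0],
    [0, 0, 0],
    [0, 0, 0],
    [0, 0, 0],
    [0, 0, 0],
  ],
  spin=[0, 0, 0, 0, 0, 0, 0, 0, 0, 0, 0],
)

```text
time: 19.95
tool_pos: [0.47, -0.3173, 0.0195]
ee_rot: [[-0.157, 0.988, 0.001], [0.988, 0.157, -0.001], [-0.001, 0.0, -1.0]]
ft_force: [-0.2, -0.7, 0.2]
width: 0.0494
gripper_force: 0.0
```

Call:
drive_tool(
  gripper=[0.54, 0.54, 0.54, 0.54, 0.54],
  offset=[
    [0, 0, -0.015],
    [0, 0, -0.035],
    [0, 0, -0.045],
    [0, 0, -0.045],
    [0, 0, 0],
  ],
  spin=[0, 0, 0, 0, 0],
)

```text
time: 20.45
tool_pos: [0.4733, -0.3206, 0.1682]
ee_rot: [[-0.157, 0.988, 0.01], [0.988, 0.157, -0.011], [-0.012, 0.009, -1.0]]
ft_force: [1.1, -0.9, 0.3]
width: 0.0496
gripper_force: 0.0
```

```bash
python3 go.py .6239 .2492 .15 9; python3 go.py .6239 .2492 .15 12.9 | grep -o spin.*; python3 - <<'E'
from meas import *
# coarse check of brown ball + bell with arm away
c=cam('top');H=hsv(c)
b=big(COL['brown'](H)&roi(c,(.6239,.2492),.045,.031),10)
print([(ray(c,*x[1],.033)[:2].round(4),x[0][4]) for x in b[:3]])
E
```

```text
t 20.45 pos [ 0.4733 -0.3206  0.1682] yaw 9.03 shift [0.5393 0.238  0.0136] rows 13.1 spin 0.03 w 0.0496 F [ 1.1  -0.87  0.3 ] q6 -0.96
spin -3.87 w 0.0496 F [ 1.1  -0.87  0.3 ] q6 -0.96
[(array([0.6207, 0.2511]), np.int32(101)), (array([0.6286, 0.227 ]), np.int32(30)), (array([0.6166, 0.2758]), np.int32(11))]
```

Call:
drive_tool(
  gripper=[0.54, 0.54, 0.54, 0.54, 0.54, 0.54, 0.54, 0.54, 0.54, 0.54, 0.54, 0.54],
  offset=[
    [0.03, 0.016, 0],
    [0.043, 0.023, 0],
    [0.043, 0.023, 0],
    [0.043, 0.023, 0],
    [0.043, 0.023, 0],
    [0.043, 0.023, 0],
    [0.043, 0.023, 0],
    [0.043, 0.023, 0],
    [0.043, 0.023, 0],
    [0.043, 0.023, 0],
    [0.043, 0.023, 0],
    [0.043, 0.023, 0],
  ],
  spin=[-3.9, 0, 0, 0, 0, 0, 0, 0, 0, 0, 0, 0],
)

```text
time: 21.7
tool_pos: [0.621, 0.2346, 0.1579]
ee_rot: [[-0.224, 0.975, -0.002], [0.975, 0.224, -0.001], [-0.0, -0.002, -1.0]]
ft_force: [0.0, -0.6, -0.8]
width: 0.0498
gripper_force: 0.0
```

Call:
drive_tool(
  gripper=[0.54, 0.54, 0.54, 0.54, 0.54, 0.54],
  offset=[
    [0.014, 0.007, 0],
    [0, 0, 0.04],
    [0, 0, 0.04],
    [0, 0, 0],
    [0, 0, 0],
    [0, 0, 0],
  ],
  spin=[0, 0, 0, 0, 0, 0],
)

```text
time: 22.3
tool_pos: [0.6271, 0.2477, 0.0819]
ee_rot: [[-0.223, 0.975, 0.004], [0.975, 0.223, 0.001], [-0.0, 0.004, -1.0]]
ft_force: [1.3, -0.1, 0.4]
width: 0.0495
gripper_force: 0.0
```

```bash
python3 go.py .6239 .2492 .027 12.9
```

```text
t 22.3 pos [0.6271 0.2477 0.0819] yaw 12.88 shift [ 0.0022 -0.003   0.0549] rows 1.2 spin -0.02 w 0.0495 F [ 1.3  -0.08  0.38] q6 -0.03
```

Call:
drive_tool(
  gripper=[0.54, 0.54, 0.54, 0.54, 0.54, 0, 0, 0, 0, 0],
  offset=[
    [0.002, -0.002, 0.01],
    [0, 0, 0.025],
    [0, 0, 0.013],
    [0, 0, 0.006],
    [0, 0, 0],
    [0, 0, 0],
    [0, 0, 0],
    [0, 0, 0],
    [0, 0, 0],
    [0, 0, 0],
  ],
  spin=[0, 0, 0, 0, 0, 0, 0, 0, 0, 0],
  grip_force=20,
)

```text
time: 23.3
tool_pos: [0.6235, 0.2495, 0.0257]
ee_rot: [[-0.223, 0.975, 0.001], [0.975, 0.223, 0.0], [-0.0, 0.001, -1.0]]
ft_force: [-0.9, 0.3, 3.3]
width: 0.0357
gripper_force: 20.0
```

Call:
drive_tool(
  gripper=[0, 0, 0, 0, 0, 0],
  offset=[
    [0, 0, -0.01],
    [0, 0, -0.03],
    [0, 0, -0.045],
    [0, 0, -0.035],
    [0, 0, 0],
    [0, 0, 0],
  ],
  spin=[0, 0, 0, 0, 0, 0],
)

```text
time: 23.9
tool_pos: [0.6233, 0.2495, 0.1461]
ee_rot: [[-0.224, 0.975, 0.002], [0.975, 0.224, 0.0], [-0.0, 0.002, -1.0]]
ft_force: [-0.9, -0.5, -1.1]
width: 0.0359
gripper_force: 20.0
```

```bash
python3 go.py .4569 -.2373 .14 9
```

```text
t 23.9 pos [0.6233 0.2495 0.1461] yaw 12.92 shift [-0.4372 -0.2711  0.0057] rows 11.4 spin 3.92 w 0.0359 F [-0.93 -0.46 -1.13] q6 -0.02
```

Call:
drive_tool(
  gripper=[0, 0, 0, 0, 0, 0, 0, 0, 0, 0, 0, 0],
  offset=[
    [-0.025, -0.0155, 0],
    [-0.039, -0.0242, 0],
    [-0.039, -0.0242, 0],
    [-0.039, -0.0242, 0],
    [-0.039, -0.0242, 0],
    [-0.039, -0.0242, 0],
    [-0.039, -0.0242, 0],
    [-0.039, -0.0242, 0],
    [-0.039, -0.0242, 0],
    [-0.039, -0.0242, 0],
    [-0.039, -0.0242, 0],
    [-0.022, -0.0135, 0],
  ],
  spin=[0, 0, 0, 0, 0, 0, 0, 0, 0, 0, 0, 0],
)

```text
time: 25.1
tool_pos: [0.454, -0.2389, 0.143]
ee_rot: [[-0.221, 0.975, -0.003], [0.975, 0.221, 0.002], [0.003, -0.003, -1.0]]
ft_force: [0.4, -0.4, -0.5]
width: 0.036
gripper_force: 20.0
```

Call:
drive_tool(
  gripper=[0, 0, 0, 0, 0],
  offset=[
    [0, 0, 0.015],
    [0, 0, 0.015],
    [0, 0, 0],
    [0, 0, 0],
    [0, 0, 0],
  ],
  spin=[3.9, 0, 0, 0, 0],
)

```text
time: 25.6
tool_pos: [0.4566, -0.2369, 0.1152]
ee_rot: [[-0.157, 0.988, -0.0], [0.988, 0.157, 0.0], [0.0, -0.0, -1.0]]
ft_force: [-0.3, -0.0, -1.0]
width: 0.036
gripper_force: 20.0
```

```bash
python3 go.py .4569 -.2373 .0195 9
```

```text
t 25.6 pos [ 0.4566 -0.2369  0.1152] yaw 9.05 shift [-0.0004  0.0002  0.0957] rows 2.1 spin 0.05 w 0.036 F [-0.33 -0.04 -0.96] q6 -0.87
```

Call:
drive_tool(
  gripper=[0, 0, 0, 0, 0, 0, 0, 0.45, 0.54, 0.54, 0.54],
  offset=[
    [0, 0, 0.025],
    [0, 0, 0.025],
    [0, 0, 0.02],
    [0, 0, 0.012],
    [0, 0, 0.008],
    [0, 0, 0.005],
    [0, 0, 0],
    [0, 0, 0],
    [0, 0, 0],
    [0, 0, 0],
    [0, 0, 0],
  ],
  spin=[0, 0, 0, 0, 0, 0, 0, 0, 0, 0, 0],
)

```text
time: 26.7
tool_pos: [0.4568, -0.2374, 0.0205]
ee_rot: [[-0.157, 0.988, 0.001], [0.988, 0.157, -0.0], [-0.001, 0.0, -1.0]]
ft_force: [-0.6, 0.7, -0.4]
width: 0.0496
gripper_force: 0.0
```

Call:
drive_tool(
  gripper=[0.54, 0.54, 0.54, 0.54, 0.54],
  offset=[
    [0, 0, -0.015],
    [0, 0, -0.035],
    [0, 0, -0.045],
    [0, 0, -0.045],
    [0, 0, 0],
  ],
  spin=[0, 0, 0, 0, 0],
)

```text
time: 27.2
tool_pos: [0.4602, -0.2402, 0.1676]
ee_rot: [[-0.157, 0.988, 0.01], [0.988, 0.157, -0.009], [-0.01, 0.009, -1.0]]
ft_force: [1.4, -0.4, 0.6]
width: 0.0496
gripper_force: 0.0
```

```bash
python3 - <<'E'
from meas import *
c=cam('top');H=hsv(c)
b=big(COL['blue'](H)&roi(c,(.5419,.3115),.06,.031),10)
print([(ray(c,*x[1],.033)[:2].round(4),x[0][4]) for x in b[:3]])
E
python3 go.py .5419 .3115 .15 12.9
```

```text
[(array([0.5406, 0.3152]), np.int32(120)), (array([0.547 , 0.2902]), np.int32(32))]
t 27.25 pos [ 0.4587 -0.2389  0.1641] yaw 9.02 shift [0.5306 0.1684 0.0116] rows 12.4 spin -3.88 w 0.0498 F [-0.39  0.02 -0.77] q6 -0.87
```

Call:
drive_tool(
  gripper=[0.54, 0.54, 0.54, 0.54, 0.54, 0.54, 0.54, 0.54, 0.54, 0.54, 0.54, 0.54],
  offset=[
    [0.03, 0.012, 0],
    [0.043, 0.017, 0],
    [0.043, 0.017, 0],
    [0.043, 0.017, 0],
    [0.043, 0.017, 0],
    [0.043, 0.017, 0],
    [0.043, 0.017, 0],
    [0.043, 0.017, 0],
    [0.043, 0.017, 0],
    [0.043, 0.017, 0],
    [0.043, 0.017, 0],
    [0.043, 0.017, 0],
  ],
  spin=[-3.9, 0, 0, 0, 0, 0, 0, 0, 0, 0, 0, 0],
)

```text
time: 28.45
tool_pos: [0.5392, 0.2989, 0.1581]
ee_rot: [[-0.224, 0.975, -0.003], [0.975, 0.224, -0.001], [-0.0, -0.003, -1.0]]
ft_force: [0.7, -1.1, 0.5]
width: 0.05
gripper_force: 0.0
```

Call:
drive_tool(
  gripper=[0.54, 0.54, 0.54, 0.54, 0.54, 0.54],
  offset=[
    [0.013, 0.006, 0],
    [0, 0, 0.04],
    [0, 0, 0.04],
    [0, 0, 0],
    [0, 0, 0],
    [0, 0, 0],
  ],
  spin=[0, 0, 0, 0, 0, 0],
)

```text
time: 29.05
tool_pos: [0.5447, 0.3112, 0.0824]
ee_rot: [[-0.223, 0.975, 0.003], [0.975, 0.223, 0.001], [0.0, 0.003, -1.0]]
ft_force: [-0.2, 0.3, 0.1]
width: 0.0495
gripper_force: 0.0
```

```bash
python3 go.py .5419 .3115 .027 12.9
```

```text
t 29.05 pos [0.5447 0.3112 0.0824] yaw 12.88 shift [ 0.0009 -0.0029  0.0554] rows 1.2 spin -0.02 w 0.0495 F [-0.18  0.26  0.14] q6 0.1
```

Call:
drive_tool(
  gripper=[0.54, 0.54, 0.54, 0.54, 0.54, 0, 0, 0, 0, 0],
  offset=[
    [0.001, -0.002, 0.01],
    [0, 0, 0.025],
    [0, 0, 0.013],
    [0, 0, 0.006],
    [0, 0, 0],
    [0, 0, 0],
    [0, 0, 0],
    [0, 0, 0],
    [0, 0, 0],
    [0, 0, 0],
  ],
  spin=[0, 0, 0, 0, 0, 0, 0, 0, 0, 0],
  grip_force=20,
)

```text
time: 30.05
tool_pos: [0.5417, 0.312, 0.0271]
ee_rot: [[-0.224, 0.975, 0.001], [0.975, 0.224, 0.001], [0.0, 0.002, -1.0]]
ft_force: [-0.4, 0.0, 4.7]
width: 0.0357
gripper_force: 20.0
```

Call:
drive_tool(
  gripper=[0, 0, 0, 0, 0, 0],
  offset=[
    [0, 0, -0.01],
    [0, 0, -0.03],
    [0, 0, -0.045],
    [0, 0, -0.035],
    [0, 0, 0],
    [0, 0, 0],
  ],
  spin=[0, 0, 0, 0, 0, 0],
)

```text
time: 30.65
tool_pos: [0.5412, 0.3119, 0.1469]
ee_rot: [[-0.224, 0.975, 0.001], [0.975, 0.224, 0.0], [0.0, 0.001, -1.0]]
ft_force: [-0.3, -0.1, -1.8]
width: 0.0354
gripper_force: 20.0
```

```bash
python3 go.py .5873 -.2167 .14 9
```

```text
t 30.65 pos [0.5412 0.3119 0.1469] yaw 12.92 shift [-0.5255 -0.0733  0.0068] rows 11.8 spin 3.92 w 0.0354 F [-0.26 -0.14 -1.79] q6 0.1
```

Call:
drive_tool(
  gripper=[0, 0, 0, 0, 0, 0, 0, 0, 0, 0, 0, 0],
  offset=[
    [-0.025, -0.0035, 0],
    [-0.045, -0.006, 0],
    [-0.047, -0.0065, 0],
    [-0.047, -0.0065, 0],
    [-0.047, -0.0065, 0],
    [-0.047, -0.0065, 0],
    [-0.047, -0.0065, 0],
    [-0.047, -0.0065, 0],
    [-0.047, -0.0065, 0],
    [-0.047, -0.0065, 0],
    [-0.045, -0.0065, 0],
    [-0.0345, -0.005, 0],
  ],
  spin=[0, 0, 0, 0, 0, 0, 0, 0, 0, 0, 0, 0],
)

```text
time: 31.85
tool_pos: [0.5856, -0.2187, 0.1433]
ee_rot: [[-0.222, 0.975, -0.004], [0.975, 0.222, 0.002], [0.003, -0.003, -1.0]]
ft_force: [0.6, -0.4, -0.9]
width: 0.0355
gripper_force: 20.0
```

Call:
drive_tool(
  gripper=[0, 0, 0, 0, 0],
  offset=[
    [0, 0, 0.015],
    [0, 0, 0.015],
    [0, 0, 0],
    [0, 0, 0],
    [0, 0, 0],
  ],
  spin=[3.9, 0, 0, 0, 0],
)

```text
time: 32.35
tool_pos: [0.5876, -0.216, 0.1164]
ee_rot: [[-0.159, 0.987, 0.0], [0.987, 0.159, -0.0], [-0.0, 0.0, -1.0]]
ft_force: [0.3, -0.5, -0.4]
width: 0.0357
gripper_force: 20.0
```

```bash
python3 go.py .5873 -.2167 .0205 9
```

```text
t 32.35 pos [ 0.5876 -0.216   0.1164] yaw 9.12 shift [-0.0007 -0.0004  0.0959] rows 2.1 spin 0.12 w 0.0357 F [ 0.28 -0.46 -0.39] q6 -0.7
```

Call:
drive_tool(
  gripper=[0, 0, 0, 0, 0, 0, 0, 0.45, 0.54, 0.54, 0.54],
  offset=[
    [0, 0, 0.025],
    [0, 0, 0.025],
    [0, 0, 0.02],
    [0, 0, 0.012],
    [0, 0, 0.008],
    [0, 0, 0.005],
    [0, 0, 0],
    [0, 0, 0],
    [0, 0, 0],
    [0, 0, 0],
    [0, 0, 0],
  ],
  spin=[0, 0, 0, 0, 0, 0, 0, 0, 0, 0, 0],
)

```text
time: 33.45
tool_pos: [0.5876, -0.2169, 0.0216]
ee_rot: [[-0.157, 0.988, 0.001], [0.988, 0.157, -0.0], [-0.001, 0.001, -1.0]]
ft_force: [0.1, 0.2, 1.1]
width: 0.0498
gripper_force: 0.0
```

Call:
drive_tool(
  gripper=[0.54, 0.54, 0.54, 0.54, 0.54, 0.54, 0.54, 0.54, 0.54, 0.54],
  offset=[
    [0, 0, -0.015],
    [0, 0, -0.035],
    [0, 0, -0.045],
    [0, 0, -0.045],
    [0.03, 0, 0],
    [0.045, 0, 0],
    [0.045, 0, 0],
    [0.045, 0, 0],
    [0.045, 0, 0],
    [0.03, 0, 0],
  ],
  spin=[0, 0, 0, 0, -3.9, 0, 0, 0, 0, 0],
)

```text
time: 34.45
tool_pos: [0.535, 0.0201, 0.1624]
ee_rot: [[-0.225, 0.974, 0.001], [0.974, 0.225, 0.0], [0.0, 0.001, -1.0]]
ft_force: [0.7, -0.2, 0.2]
width: 0.0499
gripper_force: 0.0
```

```bash
python3 - <<'E'
from meas import *
S=dict(red=(.5998,-.2957),green=(.4694,-.3163),blue=(.5873,-.2167),brown=(.4569,-.2373),bell=(.643,.013))
for n in ('top','scene'):
    c=cam(n); p=c['pixels']; q=proj(c,[[.529,-.266,.01]])[0].astype(int)
    cv2.imwrite(f'pics/{n}3.png',cv2.resize(p,(800,600),interpolation=cv2.INTER_CUBIC))
    cr=p[max(q[1]-55,0):q[1]+55,max(q[0]-60,0):q[0]+60]; cv2.imwrite(f'pics/tray_{n}.png',cv2.resize(cr,None,fx=5,fy=5,interpolation=cv2.INTER_CUBIC))
a=cv2.imread('pics/tray_top.png');b=cv2.imread('pics/tray_scene.png')
cv2.imwrite('pics/tray.png',cv2.resize(np.hstack([a,b]),(800,370)))
E
python3 go.py .4616 .0 .15 12.9
```

```text
t 34.55 pos [0.5349 0.0209 0.1623] yaw 13.17 shift [-0.0036 -0.0762  0.0122] rows 1.7 spin 0.27 w 0.0495 F [ 0.54 -1.26 -0.62] q6 -0.42
```

View pics/tray.png

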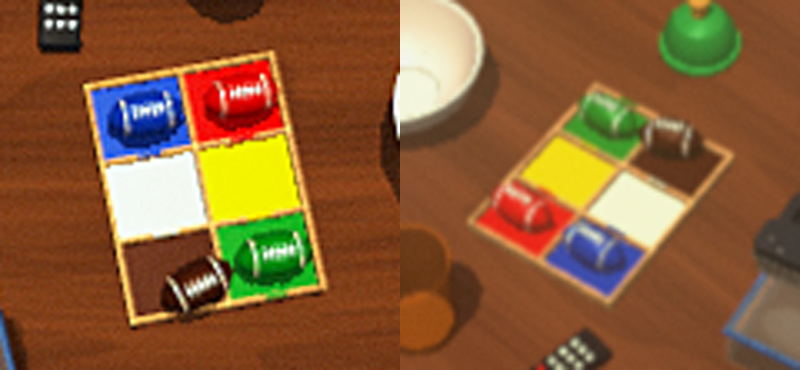

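View pics/scene3.png

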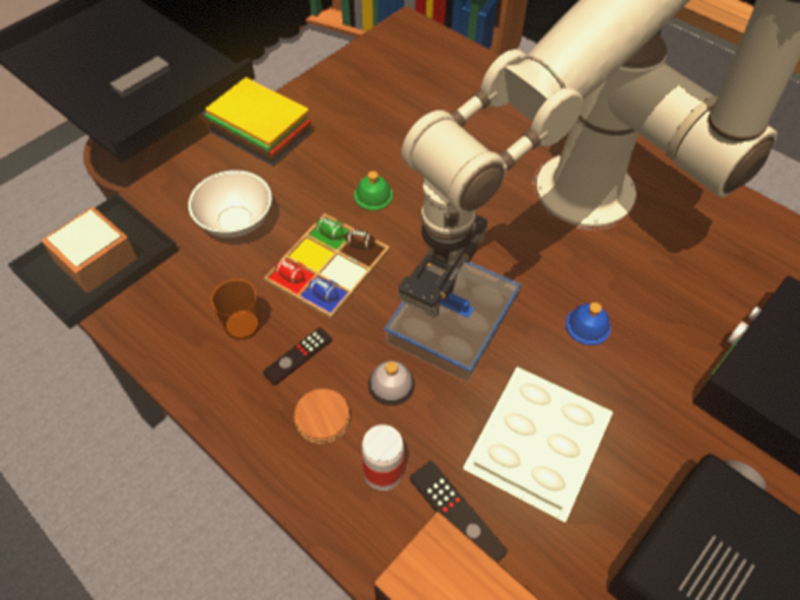

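Red, green and blue sit in their own compartments. Brown was knocked: its centre is at (197,283) in the left crop, skewed against the wall between brown and green. I'll work out its pose and regrasp it.

```bash
python3 - <<'E'
from meas import *
c=cam('top'); q=proj(c,[[.529,-.266,.01]])[0].astype(int); o=np.array([max(q[0]-60,0),max(q[1]-55,0)])
s=np.array([400/120,370/110])
f=lambda u,v,z: ray(c,*(o+(np.array([u,v])+.5)/s-.5),z)[:2]
S=dict(red=(.5998,-.2957),green=(.4694,-.3163),blue=(.5873,-.2167),brown=(.4569,-.2373))
for k,p in S.items(): print(k,'expected crop px',((proj(c,[[*p,.024]])[0]-o+.5)*s).round(0))
A=f(165,300,.024);B=f(230,262,.024);print('brown eye',f(197,283,.024),f(197,283,.03),'axis',np.degrees(np.arctan2(*(B-A)[::-1])),np.hypot(*(B-A)))
H=hsv(c); ro=roi(c,S['brown'],.05,.02)
g=H[...,2]; y,x=(proj(c,[[*S['brown'],.01]])[0].astype(int))[::-1]
print('paper',H[y-2,x+0],H[y,x-12])
for n in ('top','scene'):
    c=cam(n);H=hsv(c); ro=roi(c,S['brown'],.06,.02); m=ro&(H[...,2]<60); b=big(m,15)
    for st,ce,mm in b[:3]:
        r=cv2.minAreaRect(np.argwhere(mm)[:,::-1].astype(np.float32)); print(n,st[4],ce,r,ray(c,*ce,.024)[:2],((ce-o+.5)*s).round(0))
E
```

```text
red expected crop px [239.  99.]
green expected crop px [273. 256.]
blue expected crop px [145. 116.]
brown expected crop px [177. 274.]
brown eye [ 0.44852752 -0.2533774 ] [ 0.44808503 -0.25230939] axis -61.50429902957846 0.06199035421392236
paper [ 10 182 108] [  9 199 100]
top 41 [324.87804878 232.46341463] ((324.6846008300781, 232.82308959960938), (4.34121561050415, 11.28715991973877), 60.2551155090332) [ 0.43842136 -0.26137678] [208. 296.]
top 31 [313.74193548 233.77419355] ((313.4999694824219, 233.99996948242188), (8.875203132629395, 4.714951992034912), 56.30992889404297) [ 0.43547138 -0.23102025] [171. 300.]
top 26 [319.15384615 223.96153846] ((319.4000244140625, 224.300048828125), (3.5777084827423096, 11.180339813232422), 63.43495178222656) [ 0.46174284 -0.24694704] [189. 267.]
```

Call:
drive_tool(
  gripper=[0.54, 0.54, 0.54],
  offset=[
    [0, 0, 0],
    [0, 0, 0],
    [0, 0, 0],
  ],
  spin=[-7.6, -7.7, 0],
)

```text
time: 35.0
tool_pos: [0.5362, 0.0161, 0.1614]
ee_rot: [[-0.471, 0.882, 0.0], [0.882, 0.471, -0.0], [-0.001, 0.0, -1.0]]
ft_force: [0.5, 0.0, 0.1]
width: 0.0497
gripper_force: 0.0
```

```bash
python3 go.py .4485 -.253 .15 28.5
```

```text
t 35.0 pos [0.5362 0.0161 0.1614] yaw 28.13 shift [-0.196  -0.2042  0.0115] rows 6.3 spin -0.37 w 0.0497 F [0.47 0.04 0.09] q6 -0.69
```

Call:
drive_tool(
  gripper=[0.54, 0.54, 0.54, 0.54, 0.54, 0.54, 0.54, 0.54, 0.54, 0.54],
  offset=[
    [-0.018, -0.019, 0],
    [-0.032, -0.033, 0],
    [-0.032, -0.033, 0],
    [-0.032, -0.033, 0],
    [-0.032, -0.033, 0],
    [-0.032, -0.034, 0],
    [-0.018, -0.019, 0.03],
    [0, 0, 0.04],
    [0, 0, 0],
    [0, 0, 0],
  ],
  spin=[-0.4, 0, 0, 0, 0, 0, 0, 0, 0, 0],
)

```text
time: 36.0
tool_pos: [0.4499, -0.2523, 0.0913]
ee_rot: [[-0.477, 0.879, -0.001], [0.879, 0.477, 0.001], [0.001, -0.0, -1.0]]
ft_force: [0.3, -0.4, 0.7]
width: 0.0495
gripper_force: 0.0
```

```bash
python3 go.py .4485 -.253 .021 28.5
```

```text
t 36.0 pos [ 0.4499 -0.2523  0.0913] yaw 28.48 shift [-0.0001 -0.0016  0.0703] rows 1.6 spin -0.02 w 0.0495 F [ 0.35 -0.39  0.75] q6 -1.24
```

Descend, grip, lift a little, then measure.

Call:
drive_tool(
  gripper=[0.54, 0.54, 0.54, 0.54, 0.54, 0, 0, 0, 0, 0],
  offset=[
    [0, -0.001, 0.02],
    [0, 0, 0.025],
    [0, 0, 0.016],
    [0, 0, 0.008],
    [0, 0, 0],
    [0, 0, 0],
    [0, 0, 0],
    [0, 0, 0],
    [0, 0, 0],
    [0, 0, 0],
  ],
  spin=[0, 0, 0, 0, 0, 0, 0, 0, 0, 0],
  grip_force=20,
)

```text
time: 37.0
tool_pos: [0.4505, -0.2535, 0.0237]
ee_rot: [[-0.479, 0.878, 0.002], [0.878, 0.479, -0.002], [-0.002, 0.001, -1.0]]
ft_force: [-1.1, -0.0, 6.4]
width: 0.0358
gripper_force: 20.0
```

Call:
drive_tool(
  gripper=[0, 0, 0, 0, 0, 0, 0],
  offset=[
    [0, 0, -0.01],
    [0, 0, -0.025],
    [0, 0, -0.02],
    [0, 0, 0],
    [0, 0, 0],
    [0, 0, 0],
    [0, 0, 0],
  ],
  spin=[0, 0, 0, 6.5, 6.5, 6.5, 0],
)

```text
time: 37.7
tool_pos: [0.4494, -0.2526, 0.0776]
ee_rot: [[-0.158, 0.987, 0.0], [0.987, 0.158, -0.0], [-0.0, 0.0, -1.0]]
ft_force: [-1.3, 0.4, -0.3]
width: 0.0356
gripper_force: 20.0
```

```bash
python3 - <<'E'
from h import *
c=cam('scene'); q=proj(c,[[.46,-.25,.05]])[0].astype(int); p=c['pixels'][q[1]-50:q[1]+50,q[0]-66:q[0]+66]
cv2.imwrite('pics/held.png',cv2.resize(p,None,fx=5,fy=5,interpolation=cv2.INTER_CUBIC))
E
python3 go.py .4569 -.2373 .0215 9
```

```text
t 37.75 pos [ 0.4493 -0.2526  0.0774] yaw 9.25 shift [0.0139 0.0099 0.0559] rows 1.3 spin 0.25 w 0.0354 F [ 0.15 -0.93  0.23] q6 -0.91
```

View pics/held.png

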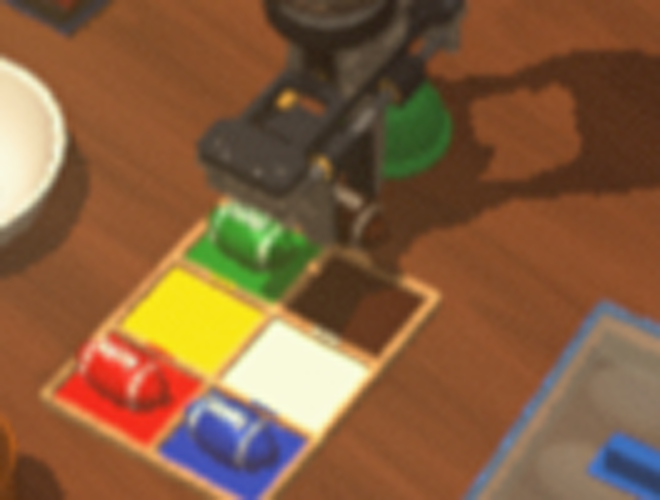

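The brown ball is held in the fingers at (360,215) and looks about level. I'll place it.

Call:
drive_tool(
  gripper=[0, 0, 0, 0, 0, 0, 0, 0.45, 0.54, 0.54, 0.54],
  offset=[
    [0.014, 0.01, 0],
    [0, 0, 0],
    [0, 0, 0.025],
    [0, 0, 0.018],
    [0, 0, 0.009],
    [0, 0, 0.005],
    [0, 0, 0],
    [0, 0, 0],
    [0, 0, 0],
    [0, 0, 0],
    [0, 0, 0],
  ],
  spin=[0.2, 0, 0, 0, 0, 0, 0, 0, 0, 0, 0],
)

```text
time: 38.85
tool_pos: [0.4571, -0.2373, 0.0201]
ee_rot: [[-0.155, 0.988, -0.0], [0.988, 0.155, 0.0], [0.0, -0.0, -1.0]]
ft_force: [0.0, 1.4, -0.1]
width: 0.0498
gripper_force: 0.0
```

Call:
drive_tool(
  gripper=[0.54, 0.54, 0.54, 0.54, 0.54, 0.54, 0.54, 0.54, 0.54, 0.54],
  offset=[
    [0, 0, -0.015],
    [0, 0, -0.035],
    [0, 0, -0.045],
    [0, 0, -0.045],
    [0.03, 0, 0],
    [0.045, 0.01, 0],
    [0.045, 0.01, 0],
    [0.045, 0.01, 0],
    [0.045, 0.008, 0],
    [0.03, 0.005, 0],
  ],
  spin=[0, 0, 0, 0, -3.9, 0, 0, 0, 0, 0],
)

```text
time: 39.85
tool_pos: [0.4472, 0.0093, 0.16]
ee_rot: [[-0.224, 0.975, 0.0], [0.975, 0.224, 0.001], [0.001, 0.0, -1.0]]
ft_force: [0.6, 0.5, -0.2]
width: 0.0495
gripper_force: 0.0
```

```bash
python3 - <<'E'
from h import *
P=[]
for n in ('top','scene'):
    c=cam(n); q=proj(c,[[.529,-.266,.01]])[0].astype(int); p=c['pixels'][q[1]-55:q[1]+55,q[0]-60:q[0]+60]
    P.append(cv2.resize(p,(400,370),interpolation=cv2.INTER_CUBIC))
cv2.imwrite('pics/tray2.png',np.hstack(P))
E
python3 go.py .4616 .0 .08 12.9
```

```text
t 39.95 pos [0.4471 0.0098 0.1599] yaw 13.1 shift [-0.0129  0.0119  0.0799] rows 1.8 spin 0.2 w 0.0497 F [ 0.92 -0.8  -0.08] q6 -0.48
```

View pics/tray2.png

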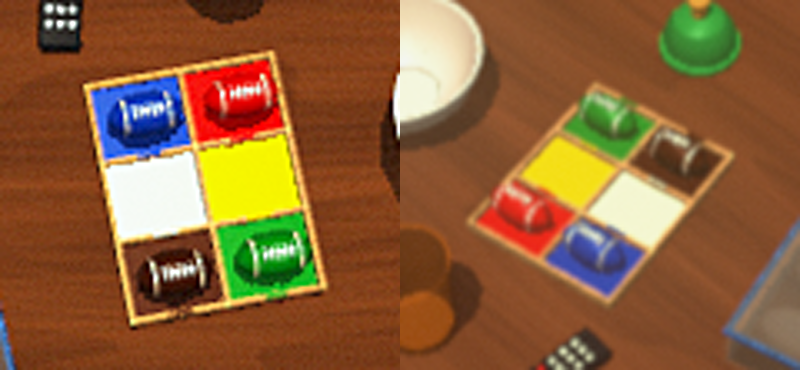

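All four balls are centred in their own compartments; brown is at (173,273) in the left crop against an expected (177,274). Next I'll fetch the lid.

Call:
drive_tool(
  gripper=[0.54, 0.54, 0.54, 0.54, 0.54, 0.54],
  offset=[
    [-0.009, 0.012, 0.02],
    [0, 0, 0.03],
    [0, 0, 0.02],
    [0, 0, 0],
    [0, 0, 0],
    [0, 0, 0],
  ],
  spin=[0.5, 0, 0, 0, 0, 0],
)

```text
time: 40.55
tool_pos: [0.4626, -0.0001, 0.0916]
ee_rot: [[-0.213, 0.977, 0.003], [0.977, 0.213, -0.001], [-0.001, 0.002, -1.0]]
ft_force: [0.1, 0.1, 0.2]
width: 0.0497
gripper_force: 0.0
```

```bash
python3 go.py .4612 .004 .057 12.7
```

```text
t 40.55 pos [ 4.626e-01 -1.000e-04  9.160e-02] yaw 12.3 shift [ 0.0044 -0.0006  0.0345] rows 0.8 spin -0.4 w 0.0497 F [0.06 0.13 0.19] q6 -0.48
```

Call:
drive_tool(
  gripper=[0.54, 0.54, 0.54, 0.54, 0, 0, 0, 0, 0, 0, 0],
  offset=[
    [0.004, 0, 0.01],
    [0, 0, 0.016],
    [0, 0, 0.008],
    [0, 0, 0],
    [0, 0, 0],
    [0, 0, 0],
    [0, 0, 0],
    [0, 0, 0],
    [0, 0, 0],
    [0, 0, 0],
    [0, 0, 0],
  ],
  spin=[-0.4, 0, 0, 0, 0, 0, 0, 0, 0, 0, 0],
  grip_force=45,
)

```text
time: 41.65
tool_pos: [0.4608, 0.0045, 0.0564]
ee_rot: [[-0.22, 0.975, 0.0], [0.975, 0.22, -0.0], [-0.0, 0.0, -1.0]]
ft_force: [-0.5, 0.8, 1.8]
width: 0.0139
gripper_force: 45.0
```

```bash
python3 go.py .4612 .004 .057 12.7
```

```text
t 41.65 pos [0.4608 0.0045 0.0564] yaw 12.72 shift [-0.0005  0.0003 -0.0006] rows 0.0 spin 0.02 w 0.0139 F [-0.49  0.76  1.85] q6 -0.48
```

Call:
drive_tool(
  gripper=[0, 0, 0, 0, 0, 0, 0],
  offset=[
    [0, 0, -0.01],
    [0, 0, -0.025],
    [0, 0, -0.035],
    [0, 0, -0.035],
    [0, 0, -0.025],
    [0, 0, 0],
    [0, 0, 0],
  ],
  spin=[0, 0, 0, 0, 0, 0, 0],
)

```text
time: 42.35
tool_pos: [0.4602, 0.0046, 0.1854]
ee_rot: [[-0.22, 0.975, -0.001], [0.975, 0.22, 0.0], [0.0, -0.001, -1.0]]
ft_force: [0.4, 0.2, -3.8]
width: 0.0139
gripper_force: 45.0
```

```bash
python3 go.py .5498 .2732 .18 12.8
```

```text
t 42.35 pos [0.4602 0.0046 0.1854] yaw 12.72 shift [0.2422 0.1466 0.0054] rows 6.3 spin -0.08 w 0.0139 F [ 0.4   0.15 -3.83] q6 -0.48
```

Call:
drive_tool(
  gripper=[0, 0, 0, 0, 0, 0, 0, 0, 0, 0, 0],
  offset=[
    [0.016, 0.01, 0],
    [0.03, 0.018, 0],
    [0.035, 0.021, 0],
    [0.035, 0.021, 0],
    [0.035, 0.021, 0],
    [0.035, 0.021, 0],
    [0.03, 0.018, 0],
    [0.018, 0.011, 0],
    [0.008, 0.0055, 0.02],
    [0, 0, 0.02],
    [0, 0, 0],
  ],
  spin=[0, 0, 0, 0, 0, 0, 0, 0, 0, 0, 0],
)

```text
time: 43.45
tool_pos: [0.546, 0.272, 0.1394]
ee_rot: [[-0.221, 0.975, -0.012], [0.975, 0.221, -0.003], [-0.001, -0.012, -1.0]]
ft_force: [-0.1, -1.2, -4.0]
width: 0.0133
gripper_force: 45.0
```

Call:
drive_tool(
  gripper=[0, 0],
  offset=[
    [0, 0, 0.02],
    [0, 0, 0],
  ],
  spin=[0, 0],
)

```text
time: 43.65
tool_pos: [0.5476, 0.2718, 0.1225]
ee_rot: [[-0.22, 0.976, -0.007], [0.976, 0.22, -0.002], [-0.0, -0.007, -1.0]]
ft_force: [-0.9, -0.4, -3.4]
width: 0.0136
gripper_force: 45.0
```

```bash
python3 go.py .5498 .2732 .0635 12.8; python3 - <<'E'
from meas import *
c=cam('top');H=hsv(c); z=robot.get_obs()['tool_pos'][2]-.0564
m=COL['blue'](H)&roi(c,(.55,.273),.16,z+.05); print(z,rect(c,m,z+.05))
E
```

```text
t 43.65 pos [0.5476 0.2718 0.1225] yaw 12.7 shift [0.0009 0.0029 0.059 ] rows 1.3 spin -0.1 w 0.0136 F [-0.89 -0.35 -3.41] q6 0.04
0.06773218909929132 ((0.5479404926300049, 0.2693770229816437), (0.21536247432231903, 0.1723668873310089), 12.561095237731934)
```

Call:
drive_tool(
  gripper=[0, 0, 0],
  offset=[
    [0.001, 0.0005, 0],
    [0, 0, 0],
    [0, 0, 0],
  ],
  spin=[0, 0, 0],
)

```text
time: 44.0
tool_pos: [0.5511, 0.274, 0.1272]
ee_rot: [[-0.22, 0.975, 0.002], [0.975, 0.22, 0.0], [0.0, 0.002, -1.0]]
ft_force: [-0.3, 0.3, -2.4]
width: 0.0137
gripper_force: 45.0
```

```bash
python3 go.py .5498 .2732 .0635 12.8; python3 - <<'E'
from meas import *
c=cam('top');H=hsv(c); z=robot.get_obs()['tool_pos'][2]-.0564
m=COL['blue'](H)&roi(c,(.55,.273),.16,z+.05); print(z,rect(c,m,z+.05))
E
```

```text
t 44.0 pos [0.5511 0.274  0.1272] yaw 12.71 shift [-0.0006 -0.0015  0.0637] rows 1.4 spin -0.09 w 0.0137 F [-0.25  0.33 -2.38] q6 0.04
0.07055240714937935 ((0.5515974760055542, 0.27421680092811584), (0.21667365729808807, 0.17577949166297913), 12.62705135345459)
```

Call:
drive_tool(
  gripper=[0, 0, 0, 0, 0, 0, 0],
  offset=[
    [-0.001, -0.001, 0.01],
    [0, 0, 0.015],
    [0, 0, 0.015],
    [0, 0, 0.01],
    [0, 0, 0.008],
    [0, 0, 0.004],
    [0, 0, 0],
  ],
  spin=[-0.2, 0, 0, 0, 0, 0, 0],
)

```text
time: 44.75
tool_pos: [0.5497, 0.2727, 0.0636]
ee_rot: [[-0.224, 0.975, -0.001], [0.975, 0.224, -0.0], [-0.0, -0.001, -1.0]]
ft_force: [0.7, -0.5, -3.0]
width: 0.0137
gripper_force: 45.0
```

```bash
python3 go.py .5503 .2732 .0625 12.9
```

```text
t 44.75 pos [0.5497 0.2727 0.0636] yaw 12.92 shift [0.0003 0.0007 0.0011] rows 0.0 spin 0.02 w 0.0137 F [ 0.7  -0.52 -2.97] q6 0.04
```

Still hanging and almost down. I'll lower it 2 mm more and release.

Call:
drive_tool(
  gripper=[0, 0, 0, 0.2, 0.4, 0.54, 0.54],
  offset=[
    [0, 0, 0.002],
    [0, 0, 0.001],
    [0, 0, 0],
    [0, 0, 0],
    [0, 0, 0],
    [0, 0, 0],
    [0, 0, 0],
  ],
  spin=[0, 0, 0, 0, 0, 0, 0],
)

```text
time: 45.45
tool_pos: [0.5498, 0.2727, 0.0611]
ee_rot: [[-0.224, 0.975, 0.0], [0.975, 0.224, 0.0], [0.0, 0.0, -1.0]]
ft_force: [1.2, -0.4, 0.1]
width: 0.0402
gripper_force: 0.0
```

Call:
drive_tool(
  gripper=[0.54, 0.54, 0.54, 0.3, 0.1, 0, 0, 0, 0, 0, 0],
  offset=[
    [0, 0, -0.015],
    [0, 0, -0.04],
    [0, 0, -0.045],
    [-0.03, 0.01, 0],
    [-0.04, 0.01, 0],
    [-0.04, 0.01, 0],
    [-0.04, 0.005, 0],
    [-0.03, 0, 0],
    [0, 0, 0],
    [0, 0, 0],
    [0, 0, 0],
  ],
  spin=[0, 0, 0, 0, 0, 0, 0, 0, 0, 0, 0],
)

```text
time: 46.55
tool_pos: [0.624, 0.1062, 0.1617]
ee_rot: [[-0.224, 0.974, 0.0], [0.974, 0.224, 0.0], [0.0, 0.0, -1.0]]
ft_force: [-0.3, 0.4, -0.4]
width: 0.0008
gripper_force: 0.0
```

```bash
python3 - <<'E'
from meas import *
for n in ('top','scene'):
    c=cam(n);H=hsv(c)
    m=COL['blue'](H)&roi(c,(.55,.273),.16,.056)
    if n=='top': print(rect(c,m,.056))
    b=big((abs(H[...,0].astype(int)-27)<6)&(H[...,1]>150)&(H[...,2]>150)&roi(c,(.643,.013),.1,.068),3)
    print('bell',[(ray(c,*x[1],.0675)[:2].round(4).tolist(),x[0][4]) for x in b])
    cv2.imwrite(f'pics/{n}4.png',cv2.resize(c['pixels'],(800,600),interpolation=cv2.INTER_CUBIC))
E
python3 go.py .643 .013 .1 12.9
```

```text
((0.5574909448623657, 0.2465497851371765), (0.2156001627445221, 0.12095221877098083), 12.84575366973877)
bell [([0.6432, 0.014], np.int32(38))]
bell []
t 46.65 pos [0.6238 0.1064 0.1614] yaw 13.01 shift [-0.0953 -0.0024  0.0614] rows 2.5 spin 0.11 w 0.0004 F [-0.38  0.88 -0.08] q6 -0.25
```

View pics/top4.png

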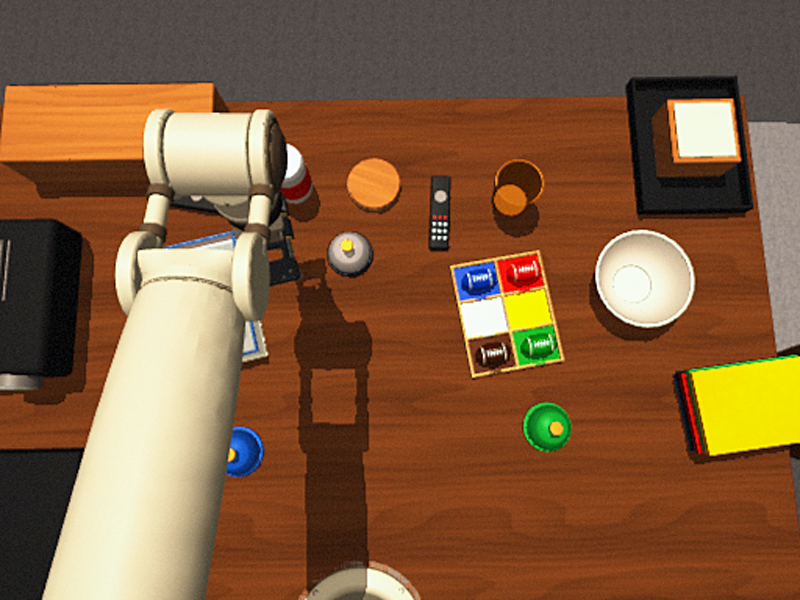

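Call:
drive_tool(
  gripper=[0, 0, 0, 0, 0, 0],
  offset=[
    [-0.025, 0, 0.01],
    [-0.04, -0.002, 0.02],
    [-0.03, 0, 0.02],
    [0, 0, 0],
    [0, 0, 0],
    [0, 0, 0],
  ],
  spin=[0, 0, 0, 0, 0, 0],
)

```text
time: 47.25
tool_pos: [0.6438, 0.0135, 0.1121]
ee_rot: [[-0.225, 0.974, 0.001], [0.974, 0.225, 0.0], [-0.0, 0.001, -1.0]]
ft_force: [-0.0, 0.7, 0.9]
width: 0.0005
gripper_force: 0.0
```

```bash
python3 - <<'E'
from meas import *
for n in ('top','scene'):
    c=cam(n);H=hsv(c)
    m=COL['blue'](H)&roi(c,(.55,.273),.16,.056)
    print(n,rect(c,m,.056))
    cv2.imwrite(f'pics/{n}5.png',cv2.resize(c['pixels'],(800,600),interpolation=cv2.INTER_CUBIC))
E
python3 go.py .643 .0135 .068 12.9
```

```text
top ((0.5481104254722595, 0.2859720289707184), (0.2163565456867218, 0.15089474618434906), 12.652873992919922)
scene ((0.5452470779418945, 0.27200543880462646), (0.026291653513908386, 0.06610783189535141), 12.504647254943848)
t 47.35 pos [0.6439 0.0135 0.1123] yaw 13.02 shift [ 0.0003 -0.001   0.0443] rows 1.0 spin 0.12 w 0.0004 F [-0.47 -0.01  0.91] q6 -0.39
```

View pics/scene5.png

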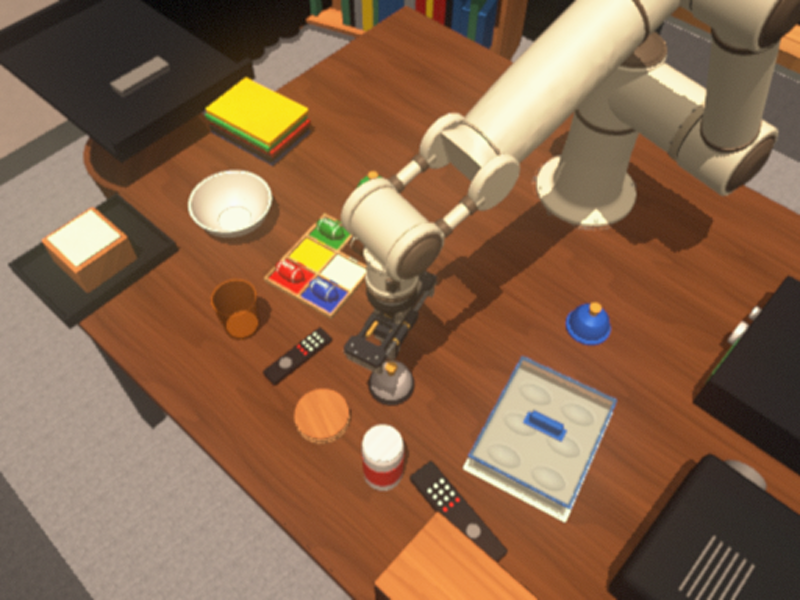

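The lid is back in place: its bar is within 0.6 mm of where it started. The fingers are above the steel bell at (390,382). Now to press it.

Call:
drive_tool(
  gripper=[0, 0, 0, 0, 0, 0, 0, 0],
  offset=[
    [0, -0.001, 0.02],
    [0, 0, 0.015],
    [0, 0, 0.006],
    [0, 0, 0.005],
    [0, 0, 0.004],
    [0, 0, 0.003],
    [0, 0, 0],
    [0, 0, 0],
  ],
  spin=[0, 0, 0, 0, 0, 0, 0, 0],
)

```text
time: 48.15
tool_pos: [0.6424, 0.0122, 0.0621]
ee_rot: [[-0.224, 0.975, -0.001], [0.975, 0.224, 0.0], [0.0, -0.001, -1.0]]
ft_force: [-13.1, 1.3, 20.8]
width: 0.0005
gripper_force: 10.5
```

At 0.0621 m with 21 N the plunger is at its stop. I'll retract.

Call:
drive_tool(
  gripper=[0, 0, 0, 0, 0, 0, 0, 0, 0, 0],
  offset=[
    [0, 0, -0.01],
    [0, 0, -0.03],
    [0, 0, -0.045],
    [0, 0, -0.045],
    [0, -0.03, 0],
    [0, -0.045, 0],
    [0, -0.045, 0],
    [0, -0.045, 0],
    [0, 0, 0],
    [0, 0, 0],
  ],
  spin=[0, 0, 0, 0, 0, 0, 0, 0, 0, 0],
)

```text
time: 49.15
tool_pos: [0.4817, -0.0253, 0.1888]
ee_rot: [[-0.223, 0.975, 0.002], [0.975, 0.223, -0.001], [-0.001, 0.002, -1.0]]
ft_force: [0.9, -0.3, 0.3]
width: 0.0
gripper_force: 0.0
```

```bash
python3 - <<'E'
from meas import *
for n in ('top','scene'):
    c=cam(n);H=hsv(c)
    print(n,rect(c,COL['blue'](H)&roi(c,(.55,.273),.16,.056),.056))
    b=big((abs(H[...,0].astype(int)-27)<6)&(H[...,1]>150)&(H[...,2]>150)&roi(c,(.643,.013),.06,.068),3)
    print('bell',[(ray(c,*x[1],.0675)[:2].round(4).tolist(),x[0][4]) for x in b])
    cv2.imwrite(f'pics/{n}6.png',cv2.resize(c['pixels'],(800,600),interpolation=cv2.INTER_CUBIC))
E
```

```text
top ((0.5510932207107544, 0.2733626365661621), (0.21617446839809418, 0.1762305349111557), 12.891214370727539)
bell [([0.6506, 0.0112], np.int32(4))]
scene ((0.5453495979309082, 0.27154308557510376), (0.026291653513908386, 0.06516062468290329), 12.504647254943848)
bell []
```

View pics/top6.png

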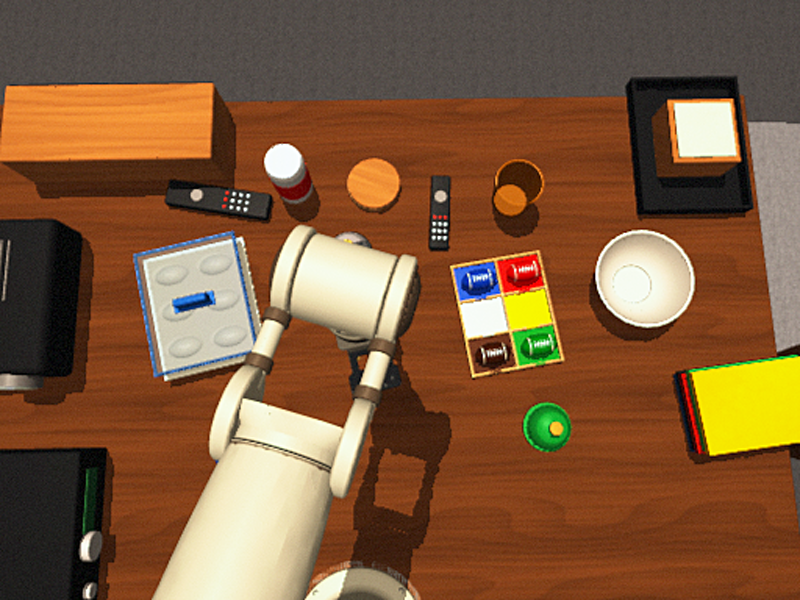

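The final view shows the lid seated at (0.551, 0.273) with yaw 12.9°, all balls in place, and the bell upright. Everything is clear, so I'm handing the job in.

```bash
python3 -c "
from station import robot
print(robot.job_done())"
```

```text
the job is handed in; nothing more can be done
None
```

I handed the job in at about 49 s of robot time, but no verdict came back: the four footballs present (red, green, blue, brown) lie in their own compartments, with brown placed a second time after a knock. The top half is back on the mould, the steel bell's plunger read fully down at 21 N, and the gripper is clear of everything.

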